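# Build the filter-lens-filter sandwich on the strain tester and switch its lamp on

## Task

Check a lens for strain: on the tester's small round stage build a neat, centred stack of the blue-rimmed filter, then the lens, then the orange-rimmed filter on top, setting each disc down gently without dropping it or pressing hard on the sprung stage. Then turn the lamp selector to the green mark. Leave the red filter in the rack and everything else on the counter where it is.

Things in the scene. Friction and masses are not known exactly. Their poses are not given: they have to be found in the camera images.
- blue_filter: loose round disc, 50 mm across and 10 mm thick, about 60 g, blue with a dark round window on its upper face. Origin: centre of its underside; z points out of its upper face. At the start it rests in any one of the rack's four places
- lens: loose round disc, 50 mm across and 10 mm thick, about 60 g, a lens in a white carrier ring, pale green window on its upper face. Origin: centre of its underside; z points out of its upper face. At the start it rests in any one of the rack's four places
- orange_filter: loose round disc, 50 mm across and 10 mm thick, about 60 g, orange with a dark round window on its upper face. Origin: centre of its underside; z points out of its upper face. At the start it rests in any one of the rack's four places
- red_filter: loose round disc, 50 mm across and 10 mm thick, about 60 g, red with a dark round window on its upper face. Origin: centre of its underside; z points out of its upper face. At the start it rests in any one of the rack's four places; not needed, must stay there
- rack: fixed grey rack, 360 mm long in y, under 80 mm high; origin: centre of footprint. Its board slopes 30 degrees, facing -x, low edge nearest the robot. Four places at y = -126, -42, 42, 126 mm: a disc lies on a pad 26 mm wide (y), 10 mm above the board, against a lip 24 mm wide, 4 mm above the pad. The discs' +y and -y rims are free for the fingers; lift square to the slope
- tester: fixed strain tester: white base 170 mm (x) by 270 mm (y), 45 mm high; round stage at y = +60 mm, lamp selector at y = -70 mm. The stage is a white disc 44 mm across (less than the discs) on a column 24 mm thick. It is sprung: about 1 mm for each 2 N; over 20 N is too hard. Origin: centre of the underside
- stage_axis (a point): point on the stage's vertical axis, at the top face of the tester's base (45 mm above the counter), not at the stage itself. The column is clamped wherever the last user left it: the stage's top is anywhere from 30 to 70 mm above this point, is not reported, and has to be felt or seen. Orientation as the tester
- selector (a joint): angle of the lamp selector in rad, growing clockwise seen from above. Detents at 0 (black mark, off), 0.5 (yellow mark), 1.0 (green mark), 1.5 (red mark). It starts at black or yellow
- selector_grip (a point): on the selector's axis at the height to grip it, 82 mm above the counter. The selector is black with an upright bar grip 42 mm long, 14 mm wide, whose top is 7 mm above this point and foot 23 mm below it; the bar lies along this point's x, its white pointer line at the -x end. At joint value 0 the point's x is the tester's x
- spray: clear bottle with red cap, 60 mm across, 150 mm high, origin at its underside; bystander, stays where it is
- mug: white mug, 80 mm across, 90 mm high, origin at its underside; bystander, stays where it is
- screwdriver: yellow-handled screwdriver lying on the counter, 150 mm long, origin at mid-length on the counter; bystander, stays where it is
- jar: small amber jar with black lid, 44 mm across, 45 mm high, origin at its underside; bystander, stays where it is
Things that resemble listed ones, but are neither listed nor needed, are in the scene too. Of the things that look like the lens, the smallest one is meant.

How it is judged:
By the outcome, as a careful person would: the job done as asked, in the order asked, and still so for the second after the job is handed in, with the robot touching nothing.
It also fails if it takes over 72 s, if anything falls off the work surface, if the arm or the gripper's body presses on something with over 40 N, if the wrist force passes 120 N, or if a joint passes its speed limit or range.

## Robot

A 6-joint arm with a two-finger parallel gripper is mounted at the origin on the work surface. World frame = base frame: x ahead of the robot, y to its left, z up, the work surface at z = 0. Lengths are in m, angles in degrees, forces in N, time in s.
With the tool pointing down it reaches from about 0.3 to 0.875 m from the base axis. Payload 6.4 kg.
Tool frame: the origin (TCP) lies on the centre line of the jaws, within the pads' length; the fingertips stand 19 mm ahead of it and the grasp point (between the pads) is the TCP (r.tcp_to_tips is the z of the fingertips in the tool frame, in m); z points along the fingers, y is the line along which they close (so a half turn about z gives the same grasp; the last joint's range is limited). The gripper opens to 85 mm and grips with 20 to 120 N. Pads are 22 mm wide; open, the fingers measure 114 mm over their backs; the gripper's body (76 mm by 85 mm) begins 54 mm behind the grasp point. The pads swing forward as they close: fully open they stand 13 mm farther back than shut.
Start: joints at [57.565, 10.359, 92.074, -0, 77.567, -11.82], TCP at [0.202, 0.538, 0.224] pointing down, gripper open.
Joint ranges: [-171.53, 171.53], [-51.25, 118.39], [17.06, 147.69], [-65.23, 245.23], [0, 150.52], [-178.68, 178.68]. Speed limits (degrees/s): [147.25, 147.25, 172.46, 180, 180, 180].

## Interface

Orientations are given as [roll, pitch, yaw] about the fixed x, y, z axes, in that order (R = Rz(yaw) Ry(pitch) Rx(roll)).
In Python, from station import r gives the robot as it stands.
- The arm moves only by the tool carry_out, never from a script. Its argument "increments" is a list of rows, each an object with "jaw": the finger opening in cm, from 0 to 8.54; "linear": the shift along the tool's x, y, z in cm, a list of three; "delta_rot": the turn, a rotation vector about the tool's x, y, z in rad, a list of three. In form: [{"jaw": jaw, "linear": [tx, ty, tz], "delta_rot": [ax, ay, az]}, ...]. A call has 1 to 20 rows; each row shifts and turns the commanded pose from where the row before left it, along the tool's axes as they then stand; what a row does not reach is not made up. A row lasts 1/8 s, in which the tool goes at most 62.5 mm and 10.7 degrees, less where a joint would pass 70% of its speed; a pose out of reach is approached as far as the arm can. A call is refused whole if a number of a shift passes 6.25 or a number of a turn 0.188, either way. A call with a gripper value outside its range is refused whole. The fingers move at their own pace and stop on an object; "force" is the grip in N (left out, the last holds). Time passes only in rows, so rows that do not move let the fingers close. It gives the time, the measured TCP pose, the force, the opening and the grip force at its end, in the units of the state.
- r.observe(): the state, without advancing time (a new reading comes with each control period).
- r.grab_frame(name): name is "scene" or "top"; returns a dict with "frame" (420x560x3 uint8, red, green, blue), "fovy" (degrees; the focal length in pixels is half the picture's height over the tangent of half this angle, whatever the lens; pixels are square), "cx", "cy" (the principal point, pixels), "R" (3x3) and "t" (3): a world point X has camera coordinates R X + t. Camera axes: x right, y down, z forward; pixel columns grow to the right and rows downward; lengths in m; the calibration is good to about 2 mm. A picture is of the moment at which its call begins. There is no depth.
- r.sign_off(): hands the job in; it is judged then, once.
The state is a dict: "time_s": time; "joint_pos": joint angles; "joint_vel": joint speeds; "joint_efforts": joint torques, N m; "ee_pos": TCP position; "eef_rot": TCP orientation; "force": force on the tool from outside, world axes, zero at the start; "moment": the same for the moment, N m; "finger_gap": finger opening in m; "grip_force": force on a finger pad.
Only numpy, scipy, OpenCV 4.12 (cv2) and the standard library are available. Lean on these libraries where they do the work, as an engineer would, in place of code of your own. Each camera call takes 0.05 s, during which the arm holds its last target. There are 200 camera calls.

## Working session

There is one attempt and no reset: what is moved stays moved. The work goes in short steps, Python scripts to look and compute and a tool call to move; the robot and the scene stay as the last step left them, time stands still between calls to the robot, and variables do not carry over. Pictures are saved under pics/ and viewed, at most 10 in all, crops included, and the job is handed in when it is done.

Besides the shell and the picture viewer there is one more tool, called after ">>>" as name(argument=value, ...) on one line, values as JSON. carry_out: Moves the arm, as the interface text tells. Its arguments: {"type":"object","properties":{"increments":{"type":"array","items":{"type":"object","properties":{"jaw":{"type":"number"},"linear":{"type":"array","items":{"type":"number"}},"delta_rot":{"type":"array","items":{"type":"number"}}}}},"force":{"type":"number"}},"required":["increments"]}

```bash
mkdir -p pics; ls
python3 - <<'E'
from station import r
import cv2,numpy as np
s=r.observe(); print({k:np.round(v,3).tolist() for k,v in s.items()})
for n in("scene","top"):
    f=r.grab_frame(n); cv2.imwrite(f"pics/{n}0.png",f["frame"][:,:,::-1])
    print(n,f["fovy"],f["cx"],f["cy"],np.round(f["R"],4).tolist(),np.round(f["t"],4).tolist(), (-np.array(f["R"]).T@f["t"]).round(3))
E
```

```text
pics
{'time_s': 0.0, 'joint_pos': [57.566, 10.4, 92.132, -0.0, 77.567, -11.819], 'joint_vel': [0.082, 0.031, -0.0, 0.079, 0.069, 0.013], 'joint_efforts': [0.001, -44.487, -35.134, -0.0, 0.009, -0.0], 'ee_pos': [0.202, 0.538, 0.223], 'eef_rot': [-179.904, -0.02, 159.385], 'force': [0.063, 0.225, -0.471], 'moment': [-0.008, 0.063, 0.012], 'grip_force': 0.0, 'finger_gap': 0.085}
scene 57.20074639520182 285.813316757821 204.30694223704606 [[-0.0511, 0.9987, 0.0046], [0.524, 0.0308, -0.8511], [-0.8502, -0.041, -0.5249]] [0.0425, -0.2436, 1.3584] [1.285 0.021 0.505]
top 43.64181623813942 281.9858896284618 215.20735582452522 [[0.0089, -0.9997, -0.0226], [-0.9967, -0.007, -0.0804], [0.0802, 0.0233, -0.9965]] [-0.0155, 0.5959, 1.0] [ 0.514 -0.035  1.044]
```

View pics/top0.png

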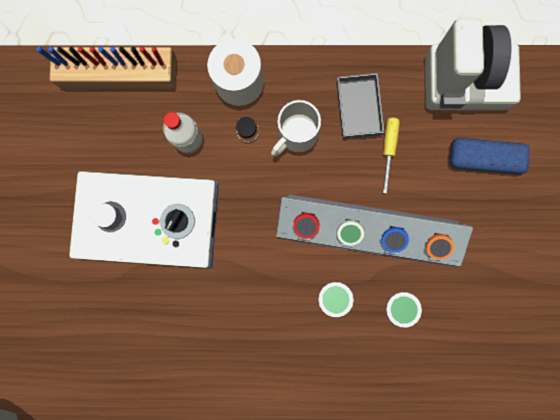

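View pics/scene0.png

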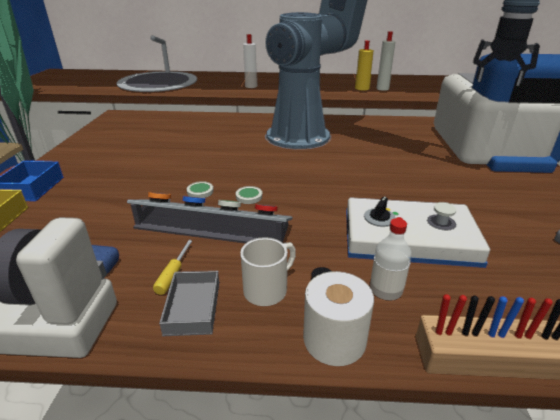

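Run:
```python
import cv2,numpy as np
t=cv2.imread("pics/top0.png"); s=cv2.imread("pics/scene0.png")
a=cv2.resize(t[160:335,270:480],None,fx=3.6,fy=3.4,interpolation=cv2.INTER_CUBIC)
cv2.imwrite("pics/c1.png",a)
b=cv2.resize(t[165:275,60:225],None,fx=4,fy=4,interpolation=cv2.INTER_CUBIC)
cv2.imwrite("pics/c2.png",b)
c=np.vstack([cv2.resize(s[175:250,120:300],None,fx=4,fy=4,interpolation=cv2.INTER_CUBIC),cv2.resize(s[190:265,340:520],None,fx=4,fy=4,interpolation=cv2.INTER_CUBIC)])
cv2.imwrite("pics/c3.png",c)
```

```text
(no output)
```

View pics/c1.png

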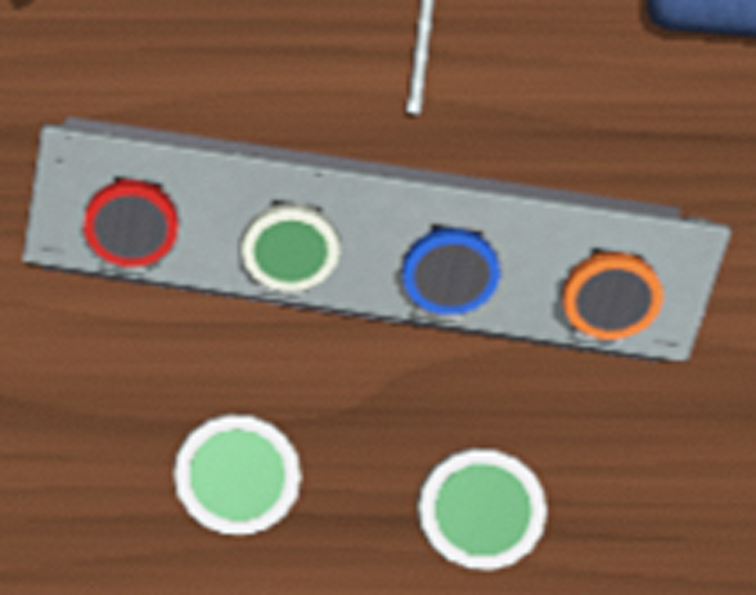

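View pics/c2.png

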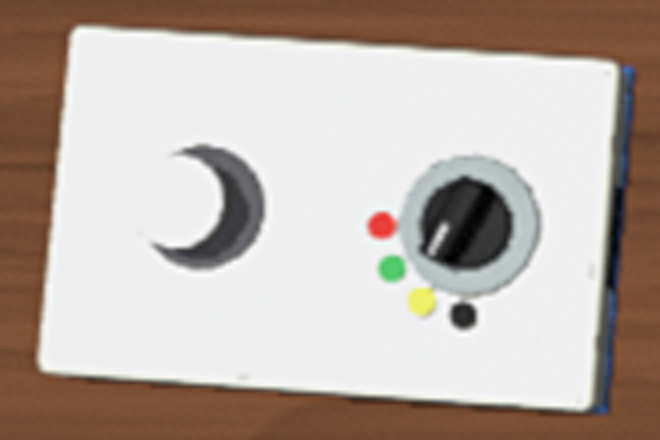

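View pics/c3.png

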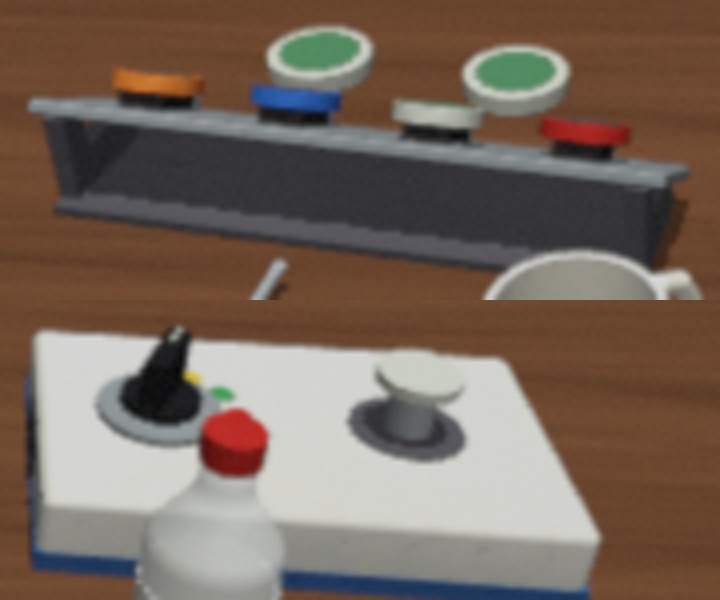

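```bash
cat > h.py <<'E'
import numpy as np,cv2
from scipy.spatial.transform import Rotation as Ro
class Cam:
    def __init__(s,f):
        s.R=np.array(f["R"]);s.t=np.array(f["t"]);s.cx,s.cy=f["cx"],f["cy"]
        s.im=np.asarray(f["frame"]);s.f=s.im.shape[0]/2/np.tan(np.radians(f["fovy"]/2));s.o=-s.R.T@s.t
    def ray(s,p):
        d=s.R.T@np.array([(p[0]-s.cx)/s.f,(p[1]-s.cy)/s.f,1]);return d/np.linalg.norm(d)
    def plane(s,p,z):
        d=s.ray(p);return s.o+d*(z-s.o[2])/d[2]
    def proj(s,X):
        c=s.R@np.asarray(X)+s.t;return np.array([s.f*c[0]/c[2]+s.cx,s.f*c[1]/c[2]+s.cy])
def tri(a,pa,b,pb):
    A=np.array([a.ray(pa),-b.ray(pb)]).T
    k=np.linalg.lstsq(A,b.o-a.o,rcond=None)[0]
    P,Q=a.o+k[0]*a.ray(pa),b.o+k[1]*b.ray(pb);return (P+Q)/2,np.linalg.norm(P-Q)
def blob(m,box,up=8):
    x0,y0,x1,y1=box;c=m[y0:y1,x0:x1].astype(np.uint8)
    cs,_=cv2.findContours(c,cv2.RETR_EXTERNAL,cv2.CHAIN_APPROX_NONE);return max(cs,key=cv2.contourArea).reshape(-1,2)+[x0,y0]
E
python3 - <<'E'
from station import r
from h import *
T=Cam(r.grab_frame("top"));S=Cam(r.grab_frame("scene"))
print([a for a in dir(r) if a[0]!='_'],r.tcp_to_tips)
hsv=cv2.cvtColor(T.im,cv2.COLOR_RGB2HSV).astype(int);H,Sa,V=hsv[...,0],hsv[...,1],hsv[...,2]
ctr={}
for n,c in dict(red=(306,226),lens=(350,233),blue=(395,239),orange=(440,247)).items():
    x0,y0=c[0]-16,c[1]-16
    up=cv2.resize(hsv[y0:y0+33,x0:x0+33].astype(np.uint8),None,fx=8,fy=8,interpolation=cv2.INTER_LINEAR).astype(int)
    if n=="lens": m=(up[...,1]>90)&(up[...,0]>40)&(up[...,0]<90)
    else: m=(up[...,1]<120)
    if n=="lens": pass
    lab,L,st,ce=cv2.connectedComponentsWithStats(m.astype(np.uint8))
    k=L[132-4:132+4,132-4:132+4].max()
    cs,_=cv2.findContours((L==k).astype(np.uint8),cv2.RETR_EXTERNAL,cv2.CHAIN_APPROX_NONE)
    e=cv2.fitEllipse(max(cs,key=cv2.contourArea));p=np.array(e[0])/8+[x0-.4375,y0-.4375]
    ctr[n]=p;print(n,p.round(2),np.array(e[1])/8,e[2])
P=[ctr[k] for k in("red","lens","blue","orange")]
for z in(.03,.045,.06,.075):
    q=np.array([T.plane(p,z) for p in P]);print(z,np.linalg.norm(np.diff(q,axis=0),axis=1).round(4),np.linalg.norm(q[3]-q[0]).round(4),q[:,:2].round(4).tolist())
m=((V>185)&(Sa<40)).astype(np.uint8)
b=blob(m,(60,165,225,275)); hull=cv2.convexHull(b.astype(np.int32))
ap=cv2.approxPolyDP(hull,6,True).reshape(-1,2);print("tester",ap.tolist(),cv2.minAreaRect(hull))
q=np.array([T.plane(p,.045) for p in ap]);print(q.round(4).tolist(),np.linalg.norm(q-np.roll(q,-1,0),axis=1))
# rack top corners
for a,c in(((284-1.5,197-1.7),(290,217.5)),((471.7,226.5),(129,201))): print("rackcorner",tri(T,a,S,c))
E
```

```text
['Unreachable', 'grab_frame', 'observe', 'sign_off', 'tcp_to_tips'] 0.019
red [305.82 226.31] [18.16157341 20.12009048] 99.55996704101562
lens [350.23 233.29] [16.24941254 18.58338928] 87.32087707519531
blue [395.04 240.48] [17.96233749 20.70096207] 81.0269546508789
orange [440.04 247.72] [17.74028397 21.02922058] 77.2521743774414
0.03 [0.0866 0.0869 0.0868] 0.2604 [[0.5743, -0.0572], [0.5615, -0.1429], [0.5483, -0.2288], [0.5351, -0.3146]]
0.045 [0.0854 0.0856 0.0855] 0.2565 [[0.5734, -0.0568], [0.5608, -0.1413], [0.5478, -0.2259], [0.5348, -0.3104]]
0.06 [0.0841 0.0844 0.0842] 0.2526 [[0.5725, -0.0565], [0.5601, -0.1397], [0.5473, -0.223], [0.5345, -0.3063]]
0.075 [0.0828 0.0831 0.0829] 0.2488 [[0.5716, -0.0562], [0.5594, -0.1381], [0.5468, -0.2202], [0.5342, -0.3021]]
tester [[78, 173], [213, 181], [207, 265], [71, 257]] ((141.54710388183594, 218.83274841308594), (139.0540008544922, 87.25347900390625), 4.037710666656494)
[[0.6738, 0.3856, 0.045], [0.6596, 0.1224, 0.045], [0.4983, 0.1307, 0.045], [0.5111, 0.3926, 0.045]] [0.26362139 0.16149608 0.26220681 0.16277328]
rackcorner (array([ 0.62952388, -0.00727119,  0.069347  ]), np.float64(0.010288736427184733))
rackcorner (array([ 0.57381951, -0.36285899,  0.06283036]), np.float64(0.003374172141532408))
```

```bash
cat >> h.py <<'E'
def up8(im,box,k=8):
    x0,y0,x1,y1=box;return cv2.resize(im[y0:y1,x0:x1],None,fx=k,fy=k,interpolation=cv2.INTER_LINEAR)
def unup(p,box,k=8): return np.asarray(p)/k+np.array(box[:2])-(k-1)/(2*k)
E
python3 - <<'E'
from station import r
from h import *
T=Cam(r.grab_frame("top"));S=Cam(r.grab_frame("scene"))
g=lambda im:cv2.cvtColor(im,cv2.COLOR_RGB2GRAY)
# tester outline, half-level threshold, line fits
box=(60,160,225,280);u=cv2.cvtColor(up8(T.im,box),cv2.COLOR_RGB2HSV)
m=((u[...,2]>165)&(u[...,1]<70)).astype(np.uint8)
cs,_=cv2.findContours(m,cv2.RETR_EXTERNAL,cv2.CHAIN_APPROX_NONE);h=cv2.convexHull(max(cs,key=cv2.contourArea))
re=cv2.minAreaRect(h);c=unup(cv2.boxPoints(re),box);q=np.array([T.plane(p,.045) for p in c])
print("tester",q.round(4).tolist(),np.linalg.norm(q-np.roll(q,-1,0),axis=1),q.mean(0))
# holes in the white: dial & collar crescent
hs,hi=cv2.findContours(m,cv2.RETR_CCOMP,cv2.CHAIN_APPROX_NONE)
for cc in hs:
    a=cv2.contourArea(cc)
    if 64*30<a<64*2000:
        e=cv2.fitEllipse(cc);p=unup(e[0],box);print("hole",a/64,p.round(2),np.array(e[1])/8,T.plane(p,.045).round(4), unup(cc.reshape(-1,2).min(0),box),unup(cc.reshape(-1,2).max(0),box))
ax=np.array([.5887,.3177])
for z in(.045,.075,.085,.095,.105,.115):
    print(z,"scene",S.proj([*ax,z]).round(1),"top",T.proj([*ax,z]).round(1))
    X=[[ax[0]+.022*np.cos(a),ax[1]+.022*np.sin(a),z] for a in np.linspace(0,6.28,60)];Y=np.array([S.proj(x) for x in X]);print("   ext",Y.min(0).round(1),Y.max(0).round(1))
b=(415,190,475,240);cv2.imwrite("pics/st.png",np.hstack([up8(S.im,b,6)[:,:,::-1],up8(T.im,(80,190,130,240),6)[:,:,::-1]]))
E
```

```text
tester [[0.5098, 0.3972, 0.045], [0.68, 0.3922, 0.045], [0.6623, 0.1198, 0.045], [0.4936, 0.1284, 0.045]] [0.17025988 0.27295712 0.16888943 0.26931641] [0.58643557 0.25938572 0.045     ]
hole 40.328125 [175.38 243.37] [6.93726158 7.423563  ] [0.5389 0.1922 0.045 ] [171.9375 239.4375] [178.8125 247.0625]
hole 40.15625 [164.95 239.83] [7.08941078 7.2435956 ] [0.5455 0.2124 0.045 ] [161.4375 236.4375] [168.4375 243.4375]
hole 34.71875 [157.5  231.66] [6.58793783 6.70993853] [0.561  0.2272 0.045 ] [154.1875 228.4375] [160.8125 234.9375]
hole 40.96875 [155.01 220.94] [6.99182701 7.50137377] [0.5816 0.2326 0.045 ] [151.3125 217.3125] [158.8125 224.4375]
hole 475.125 [175.89 220.83] [24.00411034 25.32572556] [0.5821 0.1923 0.045 ] [163.5625 208.0625] [188.3125 232.8125]
hole 369.4140625 [110.87 216.57] [29.0495739  29.52732849] [0.5894 0.3183 0.045 ] [ 98.0625 200.6875] [125.6875 231.8125]
0.045 scene [440.5 221.3] top [111.2 216.9]
   ext [429.7 215.7] [451.5 227.3]
0.075 scene [443.6 209.5] top [105.6 215.7]
   ext [432.6 204. ] [454.8 215.2]
0.085 scene [444.7 205.4] top [103.7 215.3]
   ext [433.6 200. ] [456.  211.1]
0.095 scene [445.8 201.3] top [101.7 214.8]
   ext [434.6 195.9] [457.1 206.9]
0.105 scene [446.8 197.1] top [ 99.7 214.4]
   ext [435.6 191.8] [458.3 202.7]
0.115 scene [447.9 192.9] top [ 97.6 213.9]
   ext [436.6 187.6] [459.5 198.4]
```

View pics/st.png

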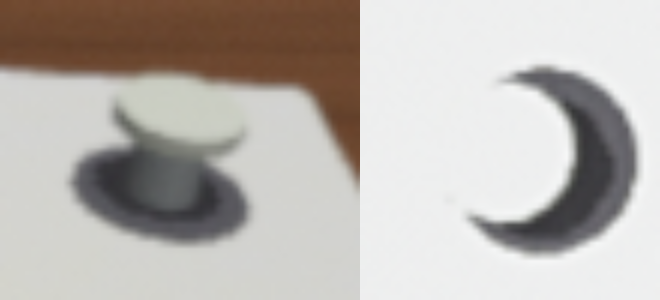

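```bash
cat >> h.py <<'E'
def Rdown(yaw_y,tilt=0):
    # tool y at angle yaw_y+90 deg, fingers down, tilted forward by tilt deg
    t=np.radians(tilt);y=np.array([0,1,0.]);z=np.array([np.sin(t),0,-np.cos(t)])
    return Ro.from_euler("z",yaw_y,degrees=True).as_matrix()@np.array([np.cross(y,z),y,z]).T
def Rcur(s): return Ro.from_euler("xyz",s["eef_rot"],degrees=True).as_matrix()
def plan(p0,R0,p1,R1,n):
    w=Ro.from_matrix(R0.T@R1).as_rotvec()/n;d=(np.asarray(p1)-p0)/n;R=R0;out=[]
    for i in range(n):
        out.append((np.round(100*R.T@d,2).tolist()));R=R@Ro.from_rotvec(w).as_matrix()
    print("n",n,"rot/row",w.round(4).tolist());[print(o) for o in out]
RY=-8.65; NR=Rdown(RY,30); N=-NR[:,2]
DISC=dict(blue=np.array([.5472,-.2226,.062]),lens=np.array([.5600,-.1395,.062]),orange=np.array([.5344,-.3058,.062]))
ST=np.array([.5894,.3188,.082]);SEL=np.array([.5828,.1895,.082])
E
python3 - <<'E'
from station import r
from h import *
s=r.observe();print(N)
plan(np.array(s["ee_pos"]),Rcur(s),DISC["blue"]+.09*N,NR,18)
E
```

```text
[-0.49431276  0.07519907  0.8660254 ]
n 18 rot/row [-0.0031, -0.029, -0.0113]
[-3.04, -3.33, 0.46]
[-2.98, -3.37, 0.54]
[-2.93, -3.4, 0.62]
[-2.87, -3.44, 0.69]
[-2.81, -3.47, 0.76]
[-2.75, -3.51, 0.83]
[-2.68, -3.54, 0.9]
[-2.62, -3.57, 0.97]
[-2.55, -3.6, 1.03]
[-2.47, -3.64, 1.09]
[-2.4, -3.67, 1.15]
[-2.32, -3.7, 1.21]
[-2.25, -3.73, 1.26]
[-2.17, -3.76, 1.32]
[-2.09, -3.78, 1.37]
[-2.0, -3.81, 1.41]
[-1.92, -3.84, 1.46]
[-1.83, -3.86, 1.5]
```

>>> carry_out(increments=[{"jaw": 6.2, "linear": [-3.04, -3.33, 0.46], "delta_rot": [-0.0031, -0.029, -0.0113]}, {"jaw": 6.2, "linear": [-2.98, -3.37, 0.54], "delta_rot": [-0.0031, -0.029, -0.0113]}, {"jaw": 6.2, "linear": [-2.93, -3.4, 0.62], "delta_rot": [-0.0031, -0.029, -0.0113]}, {"jaw": 6.2, "linear": [-2.87, -3.44, 0.69], "delta_rot": [-0.0031, -0.029, -0.0113]}, {"jaw": 6.2, "linear": [-2.81, -3.47, 0.76], "delta_rot": [-0.0031, -0.029, -0.0113]}, {"jaw": 6.2, "linear": [-2.75, -3.51, 0.83], "delta_rot": [-0.0031, -0.029, -0.0113]}, {"jaw": 6.2, "linear": [-2.68, -3.54, 0.9], "delta_rot": [-0.0031, -0.029, -0.0113]}, {"jaw": 6.2, "linear": [-2.62, -3.57, 0.97], "delta_rot": [-0.0031, -0.029, -0.0113]}, {"jaw": 6.2, "linear": [-2.55, -3.6, 1.03], "delta_rot": [-0.0031, -0.029, -0.0113]}, {"jaw": 6.2, "linear": [-2.47, -3.64, 1.09], "delta_rot": [-0.0031, -0.029, -0.0113]}, {"jaw": 6.2, "linear": [-2.4, -3.67, 1.15], "delta_rot": [-0.0031, -0.029, -0.0113]}, {"jaw": 6.2, "linear": [-2.32, -3.7, 1.21], "delta_rot": [-0.0031, -0.029, -0.0113]}, {"jaw": 6.2, "linear": [-2.25, -3.73, 1.26], "delta_rot": [-0.0031, -0.029, -0.0113]}, {"jaw": 6.2, "linear": [-2.17, -3.76, 1.32], "delta_rot": [-0.0031, -0.029, -0.0113]}, {"jaw": 6.2, "linear": [-2.09, -3.78, 1.37], "delta_rot": [-0.0031, -0.029, -0.0113]}, {"jaw": 6.2, "linear": [-2.0, -3.81, 1.41], "delta_rot": [-0.0031, -0.029, -0.0113]}, {"jaw": 6.2, "linear": [-1.92, -3.84, 1.46], "delta_rot": [-0.0031, -0.029, -0.0113]}, {"jaw": 6.2, "linear": [-1.83, -3.86, 1.5], "delta_rot": [-0.0031, -0.029, -0.0113]}, {"linear": [0, 0, 0]}])

```text
$.increments[18]: bad value
```

Run:
```python
from station import r
from h import *
s=r.observe();print(s["time_s"],s["finger_gap"],s["force"],s["ee_pos"],(Rcur(s).T@(DISC["blue"]-s["ee_pos"])).round(4))
plan(np.array(s["ee_pos"]),Rcur(s),DISC["blue"]+.03*N,NR,3)
T=Cam(r.grab_frame("top"));cv2.imwrite("pics/t1.png",cv2.resize(T.im[170:330,270:480],None,fx=3.6,fy=3.6)[:,:,::-1])
```

```text
0.3 0.08566234004225515 [ 0.26829598 -0.4538039   0.6348835 ] [0.20233743 0.53803372 0.22327624] [-0.5906 -0.5904  0.1616]
n 3 rot/row [-0.0184, -0.1739, -0.068]
[-19.2, -19.78, 4.52]
[-16.77, -21.12, 7.28]
[-13.83, -22.32, 9.55]
```

View pics/t1.png

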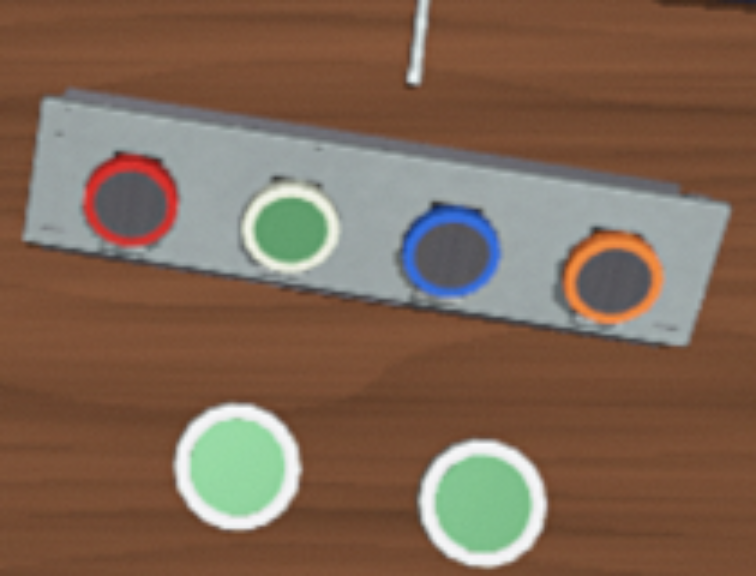

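>>> carry_out(increments=[{"jaw": 6.2, "linear": [-3.04, -3.33, 0.46], "delta_rot": [-0.0031, -0.029, -0.0113]}, {"jaw": 6.2, "linear": [-2.98, -3.37, 0.54], "delta_rot": [-0.0031, -0.029, -0.0113]}, {"jaw": 6.2, "linear": [-2.93, -3.4, 0.62], "delta_rot": [-0.0031, -0.029, -0.0113]}, {"jaw": 6.2, "linear": [-2.87, -3.44, 0.69], "delta_rot": [-0.0031, -0.029, -0.0113]}, {"jaw": 6.2, "linear": [-2.81, -3.47, 0.76], "delta_rot": [-0.0031, -0.029, -0.0113]}, {"jaw": 6.2, "linear": [-2.75, -3.51, 0.83], "delta_rot": [-0.0031, -0.029, -0.0113]}, {"jaw": 6.2, "linear": [-2.68, -3.54, 0.9], "delta_rot": [-0.0031, -0.029, -0.0113]}, {"jaw": 6.2, "linear": [-2.62, -3.57, 0.97], "delta_rot": [-0.0031, -0.029, -0.0113]}, {"jaw": 6.2, "linear": [-2.55, -3.6, 1.03], "delta_rot": [-0.0031, -0.029, -0.0113]}, {"jaw": 6.2, "linear": [-2.47, -3.64, 1.09], "delta_rot": [-0.0031, -0.029, -0.0113]}, {"jaw": 6.2, "linear": [-2.4, -3.67, 1.15], "delta_rot": [-0.0031, -0.029, -0.0113]}, {"jaw": 6.2, "linear": [-2.32, -3.7, 1.21], "delta_rot": [-0.0031, -0.029, -0.0113]}, {"jaw": 6.2, "linear": [-2.25, -3.73, 1.26], "delta_rot": [-0.0031, -0.029, -0.0113]}, {"jaw": 6.2, "linear": [-2.17, -3.76, 1.32], "delta_rot": [-0.0031, -0.029, -0.0113]}, {"jaw": 6.2, "linear": [-2.09, -3.78, 1.37], "delta_rot": [-0.0031, -0.029, -0.0113]}, {"jaw": 6.2, "linear": [-2.0, -3.81, 1.41], "delta_rot": [-0.0031, -0.029, -0.0113]}, {"jaw": 6.2, "linear": [-1.92, -3.84, 1.46], "delta_rot": [-0.0031, -0.029, -0.0113]}, {"jaw": 6.2, "linear": [-1.83, -3.86, 1.5], "delta_rot": [-0.0031, -0.029, -0.0113]}, {"jaw": 6.2, "linear": [0, 0, 0], "delta_rot": [0, 0, 0]}])

```text
time_s: 2.72
ee_pos: [0.5029, -0.2185, 0.1396]
eef_rot: [179.9, 30.0, 171.1]
force: [-0.6, 0.6, 0.1]
finger_gap: 0.062
grip_force: 0.0
```

```bash
cat >> h.py <<'E'
def show(r):
    s=r.observe();print("t",round(s["time_s"],2),"gap",round(s["finger_gap"],4),"F",s["force"].round(1),"grip",round(float(s["grip_force"]),1),"pos",s["ee_pos"].round(4),"rot",s["eef_rot"].round(2));return s
E
python3 - <<'E'
from station import r
from h import *
s=show(r);print((Rcur(s).T@(DISC["blue"]-s["ee_pos"])).round(4))
plan(np.array(s["ee_pos"]),Rcur(s),DISC["blue"]+.03*N,NR,3)
E
```

```text
t 2.73 gap 0.062 F [-0.6  0.6  0.1] grip 0.0 pos [ 0.5029 -0.2185  0.1396] rot [179.92  30.02 171.08]
[0.0004 0.0027 0.0894]
n 3 rot/row [-0.0003, 0.0001, -0.0014]
[0.01, 0.09, 1.98]
[0.01, 0.09, 1.98]
[0.01, 0.09, 1.98]
```

>>> carry_out(increments=[{"jaw": 6.2, "linear": [0.01, 0.09, 1.98], "delta_rot": [0, 0, -0.0014]}, {"jaw": 6.2, "linear": [0.01, 0.09, 1.98], "delta_rot": [0, 0, -0.0014]}, {"jaw": 6.2, "linear": [0.01, 0.09, 1.98], "delta_rot": [0, 0, -0.0014]}, {"jaw": 6.2, "linear": [0, 0, 1.2], "delta_rot": [0, 0, 0]}, {"jaw": 6.2, "linear": [0, 0, 1.0], "delta_rot": [0, 0, 0]}, {"jaw": 6.2, "linear": [0, 0, 0.2], "delta_rot": [0, 0, 0]}])

```text
time_s: 3.48
ee_pos: [0.5442, -0.2188, 0.0672]
eef_rot: [-180.0, 30.0, 171.6]
force: [-0.9, 0.1, -0.0]
finger_gap: 0.0617
grip_force: 0.0
```

>>> carry_out(increments=[{"jaw": 6.2, "linear": [0, 0, 0.3], "delta_rot": [0, 0, 0]}, {"jaw": 6.2, "linear": [0, 0, 0.2], "delta_rot": [0, 0, 0]}, {"jaw": 6.2, "linear": [0, 0, 0.1], "delta_rot": [0, 0, 0]}])

```text
time_s: 3.85
ee_pos: [0.5472, -0.2197, 0.0625]
eef_rot: [-179.9, 30.0, 171.6]
force: [-0.0, 0.6, -0.1]
finger_gap: 0.0617
grip_force: 0.0
```

>>> carry_out(increments=[{"jaw": 6.2, "linear": [0, 0, 0.15], "delta_rot": [0, 0, 0]}, {"jaw": 6.2, "linear": [0, 0, 0.0], "delta_rot": [0, 0, 0]}])

```text
time_s: 4.1
ee_pos: [0.5479, -0.2197, 0.0609]
eef_rot: [-179.9, 30.0, 171.6]
force: [0.0, -0.4, 0.1]
finger_gap: 0.062
grip_force: 0.0
```

>>> carry_out(increments=[{"jaw": 6.2, "linear": [0, 0, 0.15], "delta_rot": [0, 0, 0]}, {"jaw": 6.2, "linear": [0, 0, 0.0], "delta_rot": [0, 0, 0]}])

```text
time_s: 4.35
ee_pos: [0.5487, -0.2198, 0.0596]
eef_rot: [-179.9, 30.0, 171.6]
force: [-0.1, -0.1, -0.4]
finger_gap: 0.0624
grip_force: 0.0
```

Run:
```python
from station import r
from h import *
s=show(r);print((Rcur(s).T@(DISC["blue"]-s["ee_pos"])).round(4))
```

```text
t 4.35 gap 0.0624 F [-0.1 -0.1 -0.4] grip 0.0 pos [ 0.5487 -0.2198  0.0596] rot [-179.95   30.02  171.57]
[-0.0003 -0.003  -0.0026]
```

>>> carry_out(increments=[{"jaw": 6.2, "linear": [0, -0.28, 0.15], "delta_rot": [0, 0, 0.004]}, {"jaw": 6.2, "linear": [0, 0, 0.0], "delta_rot": [0, 0, 0]}])

```text
time_s: 4.6
ee_pos: [0.549, -0.223, 0.0584]
eef_rot: [179.9, 30.0, 171.3]
force: [0.1, 0.2, -0.1]
finger_gap: 0.062
grip_force: 0.0
```

>>> carry_out(increments=[{"jaw": 6.2, "linear": [0, 0, 0.15], "delta_rot": [0, 0, 0]}, {"jaw": 6.2, "linear": [0, 0, 0.0], "delta_rot": [0, 0, 0]}])

```text
time_s: 4.85
ee_pos: [0.5497, -0.2227, 0.057]
eef_rot: [179.9, 30.0, 171.3]
force: [-0.0, -0.6, -0.4]
finger_gap: 0.062
grip_force: 0.0
```

>>> carry_out(increments=[{"jaw": 6.2, "linear": [0, 0, 0.15], "delta_rot": [0, 0, 0]}, {"jaw": 6.2, "linear": [0, 0, 0.0], "delta_rot": [0, 0, 0]}])

```text
time_s: 5.1
ee_pos: [0.5505, -0.2228, 0.0557]
eef_rot: [179.9, 30.0, 171.3]
force: [0.5, -0.0, -0.0]
finger_gap: 0.0619
grip_force: 0.0
```

>>> carry_out(increments=[{"jaw": 6.2, "linear": [0, 0, 0.15], "delta_rot": [0, 0, 0]}, {"jaw": 6.2, "linear": [0, 0, 0.0], "delta_rot": [0, 0, 0]}])

```text
time_s: 5.35
ee_pos: [0.5512, -0.223, 0.0544]
eef_rot: [179.9, 30.0, 171.3]
force: [-0.7, -0.8, 0.5]
finger_gap: 0.0618
grip_force: 0.0
```

Run:
```python
from station import r
from h import *
s=show(r);print((Rcur(s).T@(DISC["blue"]-s["ee_pos"])).round(4))
```

```text
t 5.35 gap 0.0618 F [-0.7 -0.8  0.5] grip 0.0 pos [ 0.5512 -0.223   0.0544] rot [179.92  30.02 171.3 ]
[-0.0004 -0.0002 -0.0086]
```

>>> carry_out(increments=[{"jaw": 6.2, "linear": [0, 0, 0.15], "delta_rot": [0, 0, 0]}, {"jaw": 6.2, "linear": [0, 0, 0.0], "delta_rot": [0, 0, 0]}])

```text
time_s: 5.6
ee_pos: [0.5519, -0.2231, 0.0531]
eef_rot: [179.9, 30.0, 171.3]
force: [0.1, -0.1, 0.8]
finger_gap: 0.0618
grip_force: 0.0
```

>>> carry_out(increments=[{"jaw": 6.2, "linear": [0, 0, 0.1], "delta_rot": [0, 0, 0]}, {"jaw": 6.2, "linear": [0, 0, 0.0], "delta_rot": [0, 0, 0]}])

```text
time_s: 5.85
ee_pos: [0.5524, -0.2232, 0.0523]
eef_rot: [179.9, 30.0, 171.3]
force: [-0.3, -0.5, 1.1]
finger_gap: 0.0617
grip_force: 0.0
```

>>> carry_out(increments=[{"jaw": 6.2, "linear": [0, 0, 0.1], "delta_rot": [0, 0, 0]}, {"jaw": 6.2, "linear": [0, 0, 0.0], "delta_rot": [0, 0, 0]}])

```text
time_s: 6.1
ee_pos: [0.5529, -0.2233, 0.0514]
eef_rot: [179.9, 30.0, 171.3]
force: [0.1, 0.6, 0.3]
finger_gap: 0.0619
grip_force: 0.0
```

>>> carry_out(increments=[{"jaw": 6.2, "linear": [0, 0, 0.1], "delta_rot": [0, 0, 0]}, {"jaw": 6.2, "linear": [0, 0, 0.0], "delta_rot": [0, 0, 0]}])

```text
time_s: 6.35
ee_pos: [0.5534, -0.2233, 0.0505]
eef_rot: [179.9, 30.0, 171.3]
force: [-0.7, 0.1, -0.5]
finger_gap: 0.0621
grip_force: 0.0
```

>>> carry_out(increments=[{"jaw": 6.2, "linear": [0, 0, 0.15], "delta_rot": [0, 0, 0]}, {"jaw": 6.2, "linear": [0, 0, 0.0], "delta_rot": [0, 0, 0]}])

```text
time_s: 6.6
ee_pos: [0.5542, -0.2234, 0.0492]
eef_rot: [179.9, 30.0, 171.3]
force: [-0.1, -0.3, 0.6]
finger_gap: 0.062
grip_force: 0.0
```

>>> carry_out(increments=[{"jaw": 6.2, "linear": [0, 0, 0.15], "delta_rot": [0, 0, 0]}, {"jaw": 6.2, "linear": [0, 0, 0.0], "delta_rot": [0, 0, 0]}])

```text
time_s: 6.85
ee_pos: [0.5549, -0.2235, 0.0479]
eef_rot: [179.9, 30.0, 171.3]
force: [0.0, 0.2, -0.0]
finger_gap: 0.0618
grip_force: 0.0
```

Run:
```python
from station import r
from h import *
s=show(r);print((Rcur(s).T@(DISC["blue"]-s["ee_pos"])).round(4))
T=Cam(r.grab_frame("top"));S=Cam(r.grab_frame("scene"))
a=up8(T.im,(350,195,450,285),4);b=up8(S.im,(140,140,240,230),4);cv2.imwrite("pics/t2.png",np.hstack([a,b])[:,:,::-1])
print("tcp in top, scene",T.proj(s["ee_pos"]),S.proj(s["ee_pos"]))
```

```text
t 6.85 gap 0.0618 F [ 0.   0.2 -0. ] grip 0.0 pos [ 0.5549 -0.2235  0.0479] rot [179.92  30.02 171.3 ]
[-0.0003 -0.0002 -0.0161]
tcp in top, scene [394.03607109 236.66847625] [193.42826202 204.0897261 ]
```

View pics/t2.png

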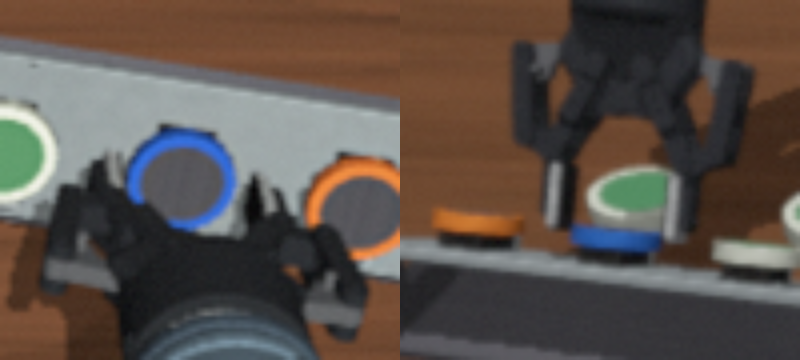

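Run:
```python
from station import r
from h import *
s=show(r);T=Cam(r.grab_frame("top"));S=Cam(r.grab_frame("scene"));R=Rcur(s);p=s["ee_pos"]
for z in(0,.0125,.019):
  for y in(-.031,.031): X=p+R@[0,y,z];print("tip",z,y,X.round(4),"S",S.proj(X).round(1),"T",T.proj(X).round(1))
for k,c in DISC.items():
  X=[c+NR@[.025*np.cos(a),.025*np.sin(a),0] for a in np.linspace(0,6.28,80)];Y=np.array([S.proj(x) for x in X]);Z=np.array([T.proj(x) for x in X])
  print(k,"S ext",Y.min(0).round(1),Y.max(0).round(1),"T",Z.min(0).round(1),Z.max(0).round(1))
hsv=cv2.cvtColor(S.im,cv2.COLOR_RGB2HSV).astype(int)
for n,lo,hi,b in(("orange",5,20,(140,185,180,210)),("blue",100,125,(170,190,212,215)),):
  m=(hsv[...,0]>=lo)&(hsv[...,0]<=hi)&(hsv[...,1]>160)&(hsv[...,2]>80);c=blob(m,b);print(n,c.min(0),c.max(0))
hT=cv2.cvtColor(T.im,cv2.COLOR_RGB2HSV).astype(int)
m=(hT[...,0]>=100)&(hT[...,0]<=125)&(hT[...,1]>140);c=blob(m,(375,220,415,258));print("blue top",c.min(0),c.max(0))
m=(hT[...,0]>=5)&(hT[...,0]<=18)&(hT[...,1]>170)&(hT[...,2]>150);c=blob(m,(420,228,460,268));print("orange top",c.min(0),c.max(0))
```

```text
t 6.95 gap 0.0619 F [ 0.5 -0.7 -0. ] grip 0.0 pos [ 0.5549 -0.2235  0.048 ] rot [179.93  30.02 171.31]
tip 0 -0.031 [ 0.5503 -0.2542  0.0479] S [180.6 202.6] T [410.4 239.3]
tip 0 0.031 [ 0.5596 -0.1929  0.048 ] S [206.4 205.6] T [377.8 234.1]
tip 0.0125 -0.031 [ 0.5564 -0.2551  0.0371] S [180.1 208. ] T [409.6 236.2]
tip 0.0125 0.031 [ 0.5658 -0.1938  0.0372] S [205.8 211.1] T [377.3 231.1]
tip 0.019 -0.031 [ 0.5597 -0.2556  0.0315] S [179.8 210.9] T [409.2 234.7]
tip 0.019 0.031 [ 0.569  -0.1943  0.0316] S [205.6 214. ] T [377.1 229.6]
blue S ext [182.5 195.8] [205.2 198.2] T [381.4 228.5] [408.7 252.3]
lens S ext [218.1 199.8] [240.8 202.3] T [336.8 221.2] [363.8 245.1]
orange S ext [148.  191.9] [170.8 194.2] T [426.3 235.8] [454.  259.5]
orange [148 192] [171 198]
blue [184 197] [204 202]
blue top [382 227] [408 252]
orange top [427 235] [453 259]
```

>>> carry_out(increments=[{"jaw": 6.2, "linear": [0, 0, 0.5], "delta_rot": [0, 0, 0]}, {"jaw": 6.2, "linear": [0, 0, 0.3], "delta_rot": [0, 0, 0]}, {"jaw": 6.2, "linear": [0, 0, 0], "delta_rot": [0, 0, 0]}])

```text
time_s: 7.42
ee_pos: [0.5588, -0.224, 0.0406]
eef_rot: [179.9, 30.0, 171.3]
force: [0.2, -0.1, 0.6]
finger_gap: 0.062
grip_force: 0.0
```

>>> carry_out(increments=[{"jaw": 6.2, "linear": [0, 0, 0.3], "delta_rot": [0, 0, 0]}, {"jaw": 6.2, "linear": [0, 0, 0], "delta_rot": [0, 0, 0]}])

```text
time_s: 7.68
ee_pos: [0.5603, -0.2243, 0.0383]
eef_rot: [179.9, 30.0, 171.3]
force: [0.6, -0.1, -0.4]
finger_gap: 0.0618
grip_force: 0.0
```

>>> carry_out(increments=[{"jaw": 6.2, "linear": [0, 0, 0.2], "delta_rot": [0, 0, 0]}, {"jaw": 6.2, "linear": [0, 0, 0], "delta_rot": [0, 0, 0]}])

```text
time_s: 7.92
ee_pos: [0.5614, -0.2245, 0.0366]
eef_rot: [179.9, 30.0, 171.3]
force: [0.2, 0.2, 0.3]
finger_gap: 0.0621
grip_force: 0.0
```

>>> carry_out(increments=[{"jaw": 6.2, "linear": [0, 0, 0.2], "delta_rot": [0, 0, 0]}, {"jaw": 6.2, "linear": [0, 0, 0], "delta_rot": [0, 0, 0]}])

```text
time_s: 8.18
ee_pos: [0.5623, -0.2247, 0.0349]
eef_rot: [179.9, 30.0, 171.3]
force: [0.3, 0.7, -0.2]
finger_gap: 0.0619
grip_force: 0.0
```

>>> carry_out(increments=[{"jaw": 6.2, "linear": [0, 0, 0.15], "delta_rot": [0, 0, 0]}, {"jaw": 6.2, "linear": [0, 0, 0], "delta_rot": [0, 0, 0]}])

```text
time_s: 8.43
ee_pos: [0.5629, -0.2248, 0.0341]
eef_rot: [179.9, 30.0, 171.3]
force: [-9.2, 2.9, 9.9]
finger_gap: 0.0616
grip_force: 6.7
```

>>> carry_out(increments=[{"jaw": 6.2, "linear": [0, 0, 0.1], "delta_rot": [0, 0, 0]}, {"jaw": 6.2, "linear": [0, 0, 0], "delta_rot": [0, 0, 0]}])

```text
time_s: 8.68
ee_pos: [0.563, -0.2248, 0.0341]
eef_rot: [179.9, 30.1, 171.4]
force: [-24.5, 5.8, 26.9]
finger_gap: 0.0623
grip_force: 18.0
```

>>> carry_out(increments=[{"jaw": 6.2, "linear": [0, 0, 0.1], "delta_rot": [0, 0, 0]}, {"jaw": 6.2, "linear": [0, 0, 0], "delta_rot": [0, 0, 0]}])

```text
time_s: 8.93
ee_pos: [0.5631, -0.2248, 0.034]
eef_rot: [179.9, 30.1, 171.4]
force: [-39.7, 9.2, 44.9]
finger_gap: 0.0625
grip_force: 29.4
```

>>> carry_out(increments=[{"jaw": 6.2, "linear": [0, 0, 0.1], "delta_rot": [0, 0, 0]}, {"jaw": 6.2, "linear": [0, 0, 0], "delta_rot": [0, 0, 0]}])

```text
time_s: 9.18
ee_pos: [0.5632, -0.2248, 0.0339]
eef_rot: [180.0, 30.1, 171.4]
force: [-54.2, 12.3, 61.5]
finger_gap: 0.0617
grip_force: 40.8
```

>>> carry_out(increments=[{"jaw": 6.2, "linear": [0, 0, -0.36], "delta_rot": [0, 0, 0]}, {"jaw": 6.2, "linear": [0, 0, -1.3], "delta_rot": [0, 0, 0]}, {"jaw": 6.2, "linear": [0, 0, 0], "delta_rot": [0, 0, 0]}])

```text
time_s: 9.55
ee_pos: [0.5566, -0.2241, 0.0465]
eef_rot: [180.0, 30.1, 171.3]
force: [1.0, 0.3, -0.3]
finger_gap: 0.0616
grip_force: 0.0
```

>>> carry_out(force=25, increments=[{"jaw": 4.6, "linear": [0, 0, 0], "delta_rot": [0, 0, 0]}, {"jaw": 4.6, "linear": [0, 0, 0], "delta_rot": [0, 0, 0]}, {"jaw": 4.6, "linear": [0, 0, 0], "delta_rot": [0, 0, 0]}, {"jaw": 4.6, "linear": [0, 0, 0], "delta_rot": [0, 0, 0]}])

```text
time_s: 10.05
ee_pos: [0.5565, -0.2239, 0.0458]
eef_rot: [179.9, 30.0, 171.3]
force: [-8.3, 1.7, 10.5]
finger_gap: 0.0491
grip_force: 23.4
```

Run:
```python
from station import r
from h import *
s=show(r);print((Rcur(s).T@(DISC["blue"]-s["ee_pos"])).round(4), s["moment"].round(2))
```

```text
t 10.05 gap 0.0491 F [-8.3  1.7 10.5] grip 23.4 pos [ 0.5565 -0.2239  0.0458] rot [179.94  30.04 171.33]
[-0.     -0.0001 -0.0187] [ 0.17  0.5  -0.06]
```

>>> carry_out(increments=[{"jaw": 4.6, "linear": [0, 0, -0.3], "delta_rot": [0, 0, 0]}, {"jaw": 4.6, "linear": [0, 0, -1.2], "delta_rot": [0, 0, 0]}, {"jaw": 4.6, "linear": [0, 0, -3], "delta_rot": [0, 0, 0]}, {"jaw": 4.6, "linear": [0, 0, -4], "delta_rot": [0, 0, 0]}, {"jaw": 4.6, "linear": [0, 0, -4], "delta_rot": [0, 0, 0]}, {"jaw": 4.6, "linear": [0, 0, -1], "delta_rot": [0, 0, 0]}, {"jaw": 4.6, "linear": [0, 0, 0], "delta_rot": [0, 0, 0]}, {"jaw": 4.6, "linear": [0, 0, 0], "delta_rot": [0, 0, 0]}])

```text
time_s: 11.05
ee_pos: [0.4893, -0.2132, 0.161]
eef_rot: [179.8, 29.9, 171.3]
force: [-1.2, -0.5, -0.7]
finger_gap: 0.0485
grip_force: 26.4
```

```bash
cat >> h.py <<'E'
def vplan(p0,R0,p1,R1,n):
    """trapezoid-ish: half-size first/last rows"""
    wts=np.ones(n);wts[[0,-1]]=.5;wts/=wts.sum()
    W=Ro.from_matrix(R0.T@R1).as_rotvec();D=np.asarray(p1)-p0;a=0
    for w in wts:
        R=R0@Ro.from_rotvec(W*a).as_matrix();a+=w
        print((100*R.T@D*w).round(2).tolist(),(W*w).round(4).tolist())
E
python3 - <<'E'
from station import r
from h import *
s=show(r)
T=Cam(r.grab_frame("top"));S=Cam(r.grab_frame("scene"))
for n,C in(("T",T),("S",S)):
  h=cv2.cvtColor(C.im,cv2.COLOR_RGB2HSV).astype(int);m=(h[...,0]>=105)&(h[...,0]<=122)&(h[...,1]>170)&(h[...,2]>90)
  l,L,st,ce=cv2.connectedComponentsWithStats(m.astype(np.uint8))
  for i in range(1,l):
    if st[i,4]>15: print(n,st[i],ce[i].round(1))
  for z in(-.02,0,.02): print(" pred z",z,C.proj(s["ee_pos"]+Rcur(s)@[0,0,z]).round(1))
# target: 60 mm over stage, tool straight down, yaw kept moderate
print("to stage, TCP at z=.2")
vplan(s["ee_pos"],Rcur(s),[.5894,.3188,.2],Rdown(-3,0),18)
E
```

```text
t 11.05 gap 0.0485 F [-1.2 -0.5 -0.7] grip 26.4 pos [ 0.4893 -0.2132  0.161 ] rot [179.84  29.93 171.27]
T [37 47  5  5 18] [38.9 49.3]
T [49 47  4  5 17] [50.6 49.1]
T [111  47   4   5  16] [112.3  48.9]
T [390 264  29  28 200] [405.2 273.9]
 pred z -0.02 [402.4 279.7]
 pred z 0 [401.1 273.3]
 pred z 0.02 [399.8 267.2]
S [487  55  34  26 160] [503.8  68.7]
S [529  63  31  11 114] [544.4  69.8]
S [520  64  10  10  31] [525.   68.7]
S [497  86   8  13  32] [501.6  91.9]
S [189 137  19   6  83] [197.9 139.4]
S [  0 160  58  40 777] [ 29.6 177. ]
S [494 160  18   8  48] [502.3 164.2]
S [508 163  15   6  32] [515.3 165.5]
S [524 162   7   6  20] [527.2 164.6]
S [535 162  10   7  27] [540.1 165.1]
S [546 163  10   5  28] [550.3 165.4]
S [490 297  17  39 189] [498.1 314.8]
S [499 298  24  39 226] [511.3 315.8]
 pred z -0.02 [200.1 137.2]
 pred z 0 [199.3 146.1]
 pred z 0.02 [198.5 155. ]
to stage, TCP at z=.2
[-0.1, 1.59, -0.07] [-0.0007, 0.0154, -0.0029]
[-0.21, 3.18, -0.14] [-0.0014, 0.0307, -0.0057]
[-0.23, 3.18, -0.14] [-0.0014, 0.0307, -0.0057]
[-0.24, 3.18, -0.14] [-0.0014, 0.0307, -0.0057]
[-0.26, 3.18, -0.15] [-0.0014, 0.0307, -0.0057]
[-0.27, 3.18, -0.15] [-0.0014, 0.0307, -0.0057]
[-0.28, 3.18, -0.15] [-0.0014, 0.0307, -0.0057]
[-0.3, 3.18, -0.16] [-0.0014, 0.0307, -0.0057]
[-0.31, 3.17, -0.16] [-0.0014, 0.0307, -0.0057]
[-0.32, 3.17, -0.17] [-0.0014, 0.0307, -0.0057]
[-0.34, 3.17, -0.17] [-0.0014, 0.0307, -0.0057]
[-0.35, 3.17, -0.18] [-0.0014, 0.0307, -0.0057]
[-0.36, 3.17, -0.19] [-0.0014, 0.0307, -0.0057]
[-0.37, 3.17, -0.19] [-0.0014, 0.0307, -0.0057]
[-0.38, 3.16, -0.2] [-0.0014, 0.0307, -0.0057]
[-0.4, 3.16, -0.21] [-0.0014, 0.0307, -0.0057]
[-0.41, 3.16, -0.22] [-0.0014, 0.0307, -0.0057]
[-0.21, 1.58, -0.11] [-0.0007, 0.0154, -0.0029]
```

>>> carry_out(increments=[{"jaw": 4.6, "linear": [-0.1, 1.59, -0.07], "delta_rot": [-0.0007, 0.0154, -0.0029]}, {"jaw": 4.6, "linear": [-0.21, 3.18, -0.14], "delta_rot": [-0.0014, 0.0307, -0.0057]}, {"jaw": 4.6, "linear": [-0.23, 3.18, -0.14], "delta_rot": [-0.0014, 0.0307, -0.0057]}, {"jaw": 4.6, "linear": [-0.24, 3.18, -0.14], "delta_rot": [-0.0014, 0.0307, -0.0057]}, {"jaw": 4.6, "linear": [-0.26, 3.18, -0.15], "delta_rot": [-0.0014, 0.0307, -0.0057]}, {"jaw": 4.6, "linear": [-0.27, 3.18, -0.15], "delta_rot": [-0.0014, 0.0307, -0.0057]}, {"jaw": 4.6, "linear": [-0.28, 3.18, -0.15], "delta_rot": [-0.0014, 0.0307, -0.0057]}, {"jaw": 4.6, "linear": [-0.3, 3.18, -0.16], "delta_rot": [-0.0014, 0.0307, -0.0057]}, {"jaw": 4.6, "linear": [-0.31, 3.17, -0.16], "delta_rot": [-0.0014, 0.0307, -0.0057]}, {"jaw": 4.6, "linear": [-0.32, 3.17, -0.17], "delta_rot": [-0.0014, 0.0307, -0.0057]}, {"jaw": 4.6, "linear": [-0.34, 3.17, -0.17], "delta_rot": [-0.0014, 0.0307, -0.0057]}, {"jaw": 4.6, "linear": [-0.35, 3.17, -0.18], "delta_rot": [-0.0014, 0.0307, -0.0057]}, {"jaw": 4.6, "linear": [-0.36, 3.17, -0.19], "delta_rot": [-0.0014, 0.0307, -0.0057]}, {"jaw": 4.6, "linear": [-0.37, 3.17, -0.19], "delta_rot": [-0.0014, 0.0307, -0.0057]}, {"jaw": 4.6, "linear": [-0.38, 3.16, -0.2], "delta_rot": [-0.0014, 0.0307, -0.0057]}, {"jaw": 4.6, "linear": [-0.4, 3.16, -0.21], "delta_rot": [-0.0014, 0.0307, -0.0057]}, {"jaw": 4.6, "linear": [-0.41, 3.16, -0.22], "delta_rot": [-0.0014, 0.0307, -0.0057]}, {"jaw": 4.6, "linear": [-0.21, 1.58, -0.11], "delta_rot": [-0.0007, 0.0154, -0.0029]}, {"jaw": 4.6, "linear": [0, 0, 0], "delta_rot": [0, 0, 0]}, {"jaw": 4.6, "linear": [0, 0, 0], "delta_rot": [0, 0, 0]}])

```text
time_s: 13.65
ee_pos: [0.5892, 0.3179, 0.1994]
eef_rot: [-179.9, -0.0, 177.0]
force: [-0.0, 0.4, -0.7]
finger_gap: 0.0485
grip_force: 26.4
```

Run:
```python
from station import r
from h import *
s=show(r)
T=Cam(r.grab_frame("top"));S=Cam(r.grab_frame("scene"))
for n,C in(("T",T),("S",S)):
  h=cv2.cvtColor(C.im,cv2.COLOR_RGB2HSV).astype(int);m=(h[...,0]>=105)&(h[...,0]<=122)&(h[...,1]>150)&(h[...,2]>70)
  l,L,st,ce=cv2.connectedComponentsWithStats(m.astype(np.uint8))
  for i in range(1,l):
    x,y,w,hh,a=st[i]
    if a>15 and ((n=="T" and 60<x<160 and 150<y<290) or(n=="S" and 400<x<500 and 100<y<230)): print(n,st[i],ce[i].round(1))
  for z in(-.03,-.02,-.0137,0): print(" pred z",z,C.proj(s["ee_pos"]+Rcur(s)@[0,0,z]).round(1))
a=up8(T.im,(50,160,150,260),4);b=up8(S.im,(395,130,495,230),4);cv2.imwrite("pics/t3.png",np.hstack([a,b])[:,:,::-1])
vplan(s["ee_pos"],Rcur(s),[.5894,.3188,.13],Rdown(-3,0),5)
```

```text
t 13.65 gap 0.0485 F [-0.   0.4 -0.7] grip 26.4 pos [0.5892 0.3179 0.1994] rot [-179.88   -0.    177.  ]
T [ 62 216  26   7  75] [ 74.8 219.5]
 pred z -0.03 [ 70.4 207.6]
 pred z -0.02 [ 73.  208.2]
 pred z -0.0137 [ 74.7 208.5]
 pred z 0 [ 78.2 209.3]
S [492 135  68  37 984] [528.2 162. ]
S [448 145  27  11 147] [461.1 150.9]
 pred z -0.03 [461.9 140.3]
 pred z -0.02 [460.6 145.3]
 pred z -0.0137 [459.8 148.3]
 pred z 0 [458.1 155. ]
[-0.0, 0.01, 0.87] [-0.0003, -0.0, 0.0]
[-0.0, 0.03, 1.73] [-0.0005, -0.0, 0.0]
[-0.0, 0.02, 1.73] [-0.0005, -0.0, 0.0]
[-0.0, 0.02, 1.73] [-0.0005, -0.0, 0.0]
[-0.0, 0.01, 0.87] [-0.0003, -0.0, 0.0]
```

View pics/t3.png

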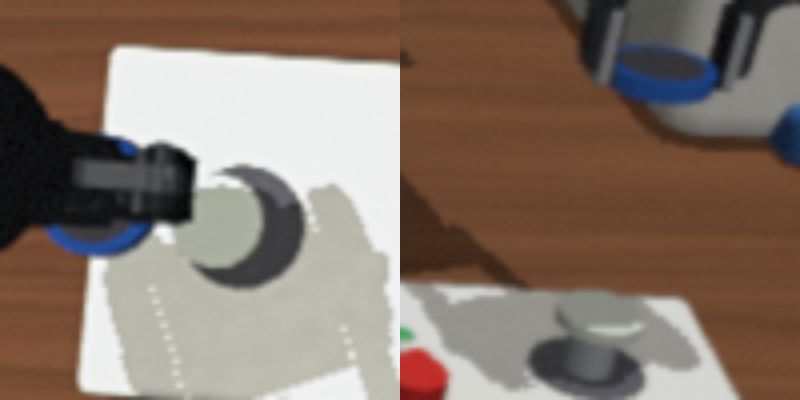

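>>> carry_out(increments=[{"jaw": 4.6, "linear": [0, 0.03, 1.5], "delta_rot": [-0.001, 0, 0]}, {"jaw": 4.6, "linear": [0, 0.03, 3], "delta_rot": [-0.001, 0, 0]}, {"jaw": 4.6, "linear": [0, 0.03, 3], "delta_rot": [0, 0, 0]}, {"jaw": 4.6, "linear": [0, 0, 2.5], "delta_rot": [0, 0, 0]}, {"jaw": 4.6, "linear": [0, 0, 1.2], "delta_rot": [0, 0, 0]}, {"jaw": 4.6, "linear": [0, 0, 0], "delta_rot": [0, 0, 0]}, {"jaw": 4.6, "linear": [0, 0, 0], "delta_rot": [0, 0, 0]}])

```text
time_s: 14.62
ee_pos: [0.5908, 0.3195, 0.0899]
eef_rot: [179.9, 0.2, 177.0]
force: [-0.2, 0.1, -0.1]
finger_gap: 0.0485
grip_force: 26.4
```

Run:
```python
from station import r
from h import *
s=show(r);zc=s["ee_pos"][2]+.0187
T=Cam(r.grab_frame("top"));S=Cam(r.grab_frame("scene"))
from scipy.optimize import least_squares
h=cv2.cvtColor(up8(T.im,(60,180,140,250)),cv2.COLOR_RGB2HSV).astype(int)
m=(h[...,0]>=105)&(h[...,0]<=122)&(h[...,1]>150)&(h[...,2]>70)
cs,_=cv2.findContours(m.astype(np.uint8),cv2.RETR_EXTERNAL,cv2.CHAIN_APPROX_NONE)
q=np.vstack([unup(c.reshape(-1,2),(60,180)) for c in cs if cv2.contourArea(c)>64*6])
w=np.array([T.plane(p,zc)[:2] for p in q]); 
f=lambda c:np.hypot(*(w-c).T)-.025
o=least_squares(lambda c:np.clip(np.minimum(np.abs(f(c)),.02),0,.003),s["ee_pos"][:2],diff_step=1e-3)
g=lambda c:f(c)[np.abs(f(s["ee_pos"][:2]))<.0035]
o=least_squares(g,s["ee_pos"][:2]);print("top disc ctr",o.x,len(o.fun),np.std(o.fun))
cv2.imwrite("pics/t4.png",np.hstack([up8(T.im,(60,180,140,250),5),up8(S.im,(410,160,490,230),5)])[:,:,::-1])
X=[s["ee_pos"]+[.025*np.cos(a),.025*np.sin(a),.0187] for a in np.linspace(0,6.28,60)];Y=np.array([S.proj(x) for x in X]);print("S pred",Y.min(0),Y.max(0))
h=cv2.cvtColor(S.im,cv2.COLOR_RGB2HSV).astype(int);m=(h[...,0]>=105)&(h[...,0]<=122)&(h[...,1]>150)&(h[...,2]>70);c=blob(m,(425,165,480,215));print("S",c.min(0),c.max(0))
```

```text
t 14.62 gap 0.0485 F [-0.2  0.1 -0.1] grip 26.4 pos [0.5908 0.3195 0.0899] rot [179.91   0.2  176.99]
top disc ctr [0.59164492 0.31967634] 264 0.0013170486236135565
S pred [435.55838562 190.07605429] [461.56968156 202.49483592]
S [438 195] [461 205]
```

View pics/t4.png

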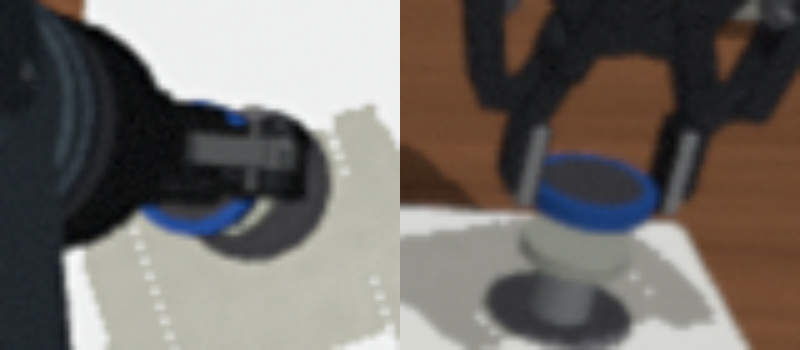

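>>> carry_out(increments=[{"jaw": 4.6, "linear": [0.17, -0.15, 0.4], "delta_rot": [0.001, -0.0035, 0]}, {"jaw": 4.6, "linear": [0, 0, 0.5], "delta_rot": [0, 0, 0]}, {"jaw": 4.6, "linear": [0, 0, 0.2], "delta_rot": [0, 0, 0]}, {"jaw": 4.6, "linear": [0, 0, 0], "delta_rot": [0, 0, 0]}, {"jaw": 4.6, "linear": [0, 0, 0], "delta_rot": [0, 0, 0]}])

```text
time_s: 15.35
ee_pos: [0.5883, 0.318, 0.0778]
eef_rot: [-180.0, 0.3, 177.0]
force: [0.1, 0.2, -1.2]
finger_gap: 0.0485
grip_force: 26.4
```

>>> carry_out(increments=[{"jaw": 4.6, "linear": [0, 0, 0.15], "delta_rot": [0, 0, 0]}, {"jaw": 4.6, "linear": [0, 0, 0], "delta_rot": [0, 0, 0]}, {"jaw": 4.6, "linear": [0, 0, 0], "delta_rot": [0, 0, 0]}])

```text
time_s: 15.72
ee_pos: [0.5882, 0.3179, 0.0762]
eef_rot: [-180.0, 0.3, 177.0]
force: [-0.2, -0.7, 0.6]
finger_gap: 0.0486
grip_force: 26.4
```

>>> carry_out(increments=[{"jaw": 4.6, "linear": [0, 0, 0.15], "delta_rot": [0, 0, 0]}, {"jaw": 4.6, "linear": [0, 0, 0], "delta_rot": [0, 0, 0]}, {"jaw": 4.6, "linear": [0, 0, 0], "delta_rot": [0, 0, 0]}])

```text
time_s: 16.1
ee_pos: [0.5882, 0.3179, 0.0747]
eef_rot: [-180.0, 0.3, 177.0]
force: [-0.2, -0.2, -1.2]
finger_gap: 0.0488
grip_force: 26.4
```

>>> carry_out(increments=[{"jaw": 4.6, "linear": [0, 0, 0.1], "delta_rot": [0, 0.005, 0]}, {"jaw": 4.6, "linear": [0, 0, 0], "delta_rot": [0, 0, 0]}, {"jaw": 4.6, "linear": [0, 0, 0], "delta_rot": [0, 0, 0]}])

```text
time_s: 16.48
ee_pos: [0.5882, 0.3179, 0.0737]
eef_rot: [-180.0, 0.0, 177.0]
force: [0.6, -0.2, -0.7]
finger_gap: 0.0483
grip_force: 26.4
```

>>> carry_out(increments=[{"jaw": 4.6, "linear": [0, 0, 0.1], "delta_rot": [0, 0, 0]}, {"jaw": 4.6, "linear": [0, 0, 0], "delta_rot": [0, 0, 0]}])

```text
time_s: 16.73
ee_pos: [0.5881, 0.3179, 0.0726]
eef_rot: [-180.0, -0.0, 177.0]
force: [0.3, 0.3, -0.8]
finger_gap: 0.0485
grip_force: 26.4
```

>>> carry_out(increments=[{"jaw": 4.6, "linear": [0, 0, 0.1], "delta_rot": [0, 0, 0]}, {"jaw": 4.6, "linear": [0, 0, 0], "delta_rot": [0, 0, 0]}])

```text
time_s: 16.98
ee_pos: [0.5883, 0.3179, 0.0718]
eef_rot: [-180.0, 0.0, 177.0]
force: [0.2, -0.6, -0.1]
finger_gap: 0.0488
grip_force: 26.4
```

>>> carry_out(increments=[{"jaw": 4.6, "linear": [0, 0, 0.1], "delta_rot": [0, 0, 0]}, {"jaw": 4.6, "linear": [0, 0, 0], "delta_rot": [0, 0, 0]}])

```text
time_s: 17.23
ee_pos: [0.5883, 0.318, 0.071]
eef_rot: [180.0, 0.0, 177.0]
force: [-0.6, 0.6, 2.7]
finger_gap: 0.0487
grip_force: 26.6
```

>>> carry_out(increments=[{"jaw": 4.6, "linear": [0, 0, 0.1], "delta_rot": [0, 0, 0]}, {"jaw": 4.6, "linear": [0, 0, 0], "delta_rot": [0, 0, 0]}])

```text
time_s: 17.48
ee_pos: [0.5883, 0.318, 0.07]
eef_rot: [180.0, 0.0, 177.0]
force: [-1.0, -0.2, 2.9]
finger_gap: 0.0488
grip_force: 26.8
```

>>> carry_out(increments=[{"jaw": 4.6, "linear": [0, 0, -0.08], "delta_rot": [0, 0, 0]}, {"jaw": 5.3, "linear": [0, 0, 0], "delta_rot": [0, 0, 0]}, {"jaw": 6.2, "linear": [0, 0, 0], "delta_rot": [0, 0, 0]}, {"jaw": 6.2, "linear": [0, 0, -0.2], "delta_rot": [0, 0, 0]}, {"jaw": 6.2, "linear": [0, 0, -1], "delta_rot": [0, 0, 0]}, {"jaw": 6.2, "linear": [0, 0, -3], "delta_rot": [0, 0, 0]}, {"jaw": 6.2, "linear": [0, 0, -5], "delta_rot": [0, 0, 0]}, {"jaw": 6.2, "linear": [0, -2, -3], "delta_rot": [0, 0, 0]}, {"jaw": 6.2, "linear": [0, -4, -1], "delta_rot": [0, 0, 0]}, {"jaw": 6.2, "linear": [0, -5, 0], "delta_rot": [0, 0, 0]}, {"jaw": 6.2, "linear": [0, -5, 0], "delta_rot": [0, 0, 0]}, {"jaw": 6.2, "linear": [0, -5, 0], "delta_rot": [0, 0, 0]}, {"jaw": 6.2, "linear": [0, -3, 0], "delta_rot": [0, 0, 0]}, {"jaw": 6.2, "linear": [0, 0, 0], "delta_rot": [0, 0, 0]}])

```text
time_s: 19.23
ee_pos: [0.5759, 0.0762, 0.2035]
eef_rot: [-180.0, 0.1, 176.8]
force: [0.2, -1.0, -0.1]
finger_gap: 0.0622
grip_force: 0.0
```

```bash
cat >> h.py <<'E'
def onstage(C,lo,hi,z,box,smin=150,vmin=70):
    """centre of a coloured rim's outer top edge, circle-fit on plane z"""
    h=cv2.cvtColor(up8(C.im,box),cv2.COLOR_RGB2HSV).astype(int)
    m=(h[...,0]>=lo)&(h[...,0]<=hi)&(h[...,1]>smin)&(h[...,2]>vmin)
    cs,_=cv2.findContours(m.astype(np.uint8),cv2.RETR_EXTERNAL,cv2.CHAIN_APPROX_NONE);c=max(cs,key=cv2.contourArea)
    cs2,_=cv2.findContours((1-m[...]).astype(np.uint8),cv2.RETR_LIST,cv2.CHAIN_APPROX_NONE)
    e=cv2.fitEllipse(c);p=unup(e[0],box);print("outer",p.round(2),np.array(e[1])/8,"->",C.plane(p,z).round(4),"size mm",np.array(e[1])/8/C.f*1e3*(C.o[2]-z))
    return p
E
python3 - <<'E'
from station import r
from h import *
s=show(r)
T=Cam(r.grab_frame("top"));S=Cam(r.grab_frame("scene"))
onstage(T,105,122,.090,(80,190,130,240)); print("T pred",T.proj([.5894,.3188,.09]),T.proj([.5894,.3188,.045]))
onstage(S,105,122,.085,(425,180,470,230)); print("S pred",S.proj([.5894,.3188,.085]),S.proj([.5883,.318,.085]))
print("to lens +90mm(+.025 offset)")
vplan(s["ee_pos"],Rcur(s),DISC["lens"]+.06*N,NR,12)
E
```

```text
t 19.23 gap 0.0622 F [ 0.2 -1.  -0.1] grip 0.0 pos [0.5759 0.0762 0.2035] rot [-1.7998e+02  7.0000e-02  1.7681e+02]
outer [101.23 214.88] [20.73968506 23.13602448] -> [0.589  0.3204 0.09  ] size mm [37.72736208 42.08652012]
T pred [102.10325646 214.66188863] [110.62009902 216.56457326]
outer [444.69 204.35] [15.15448284 22.3368988 ] -> [0.5844 0.319  0.085 ] size mm [16.54454483 24.38577597]
S pred [445.32735648 205.60055458] [444.77716968 205.30984453]
to lens +90mm(+.025 offset)
[0.15, -0.97, 0.41] [0.0011, -0.0237, 0.0042]
[0.32, -1.94, 0.81] [0.0022, -0.0474, 0.0085]
[0.34, -1.94, 0.8] [0.0022, -0.0474, 0.0085]
[0.36, -1.94, 0.79] [0.0022, -0.0474, 0.0085]
[0.38, -1.94, 0.77] [0.0022, -0.0474, 0.0085]
[0.4, -1.95, 0.76] [0.0022, -0.0474, 0.0085]
[0.42, -1.95, 0.74] [0.0022, -0.0474, 0.0085]
[0.44, -1.95, 0.73] [0.0022, -0.0474, 0.0085]
[0.46, -1.95, 0.71] [0.0022, -0.0474, 0.0085]
[0.47, -1.95, 0.69] [0.0022, -0.0474, 0.0085]
[0.49, -1.96, 0.67] [0.0022, -0.0474, 0.0085]
[0.25, -0.98, 0.33] [0.0011, -0.0237, 0.0042]
```

>>> carry_out(increments=[{"jaw": 6.2, "linear": [0.15, -0.97, 0.41], "delta_rot": [0.0011, -0.0237, 0.0042]}, {"jaw": 6.2, "linear": [0.32, -1.94, 0.81], "delta_rot": [0.0022, -0.0474, 0.0085]}, {"jaw": 6.2, "linear": [0.34, -1.94, 0.8], "delta_rot": [0.0022, -0.0474, 0.0085]}, {"jaw": 6.2, "linear": [0.36, -1.94, 0.79], "delta_rot": [0.0022, -0.0474, 0.0085]}, {"jaw": 6.2, "linear": [0.38, -1.94, 0.77], "delta_rot": [0.0022, -0.0474, 0.0085]}, {"jaw": 6.2, "linear": [0.4, -1.95, 0.76], "delta_rot": [0.0022, -0.0474, 0.0085]}, {"jaw": 6.2, "linear": [0.42, -1.95, 0.74], "delta_rot": [0.0022, -0.0474, 0.0085]}, {"jaw": 6.2, "linear": [0.44, -1.95, 0.73], "delta_rot": [0.0022, -0.0474, 0.0085]}, {"jaw": 6.2, "linear": [0.46, -1.95, 0.71], "delta_rot": [0.0022, -0.0474, 0.0085]}, {"jaw": 6.2, "linear": [0.47, -1.95, 0.69], "delta_rot": [0.0022, -0.0474, 0.0085]}, {"jaw": 6.2, "linear": [0.49, -1.96, 0.67], "delta_rot": [0.0022, -0.0474, 0.0085]}, {"jaw": 6.2, "linear": [0.25, -0.98, 0.33], "delta_rot": [0.0011, -0.0237, 0.0042]}, {"jaw": 6.2, "linear": [0, 0, 2], "delta_rot": [0, 0, 0]}, {"jaw": 6.2, "linear": [0, 0, 2], "delta_rot": [0, 0, 0]}, {"jaw": 6.2, "linear": [0, 0, 0], "delta_rot": [0, 0, 0]}, {"jaw": 6.2, "linear": [0, 0, 0], "delta_rot": [0, 0, 0]}])

```text
time_s: 21.32
ee_pos: [0.5503, -0.1355, 0.0785]
eef_rot: [180.0, 29.9, 171.6]
force: [-0.1, 0.5, 1.1]
finger_gap: 0.0621
grip_force: 0.0
```

Run:
```python
from station import r
from h import *
s=show(r)
print("grasp delta: cm",(100*Rcur(s).T@(DISC["lens"]-.0187*N-s["ee_pos"])).round(3),"rot",Ro.from_matrix(Rcur(s).T@NR).as_rotvec().round(4))
T=Cam(r.grab_frame("top"));S=Cam(r.grab_frame("scene"))
onstage(T,98,128,.090,(80,190,130,240),90,40)
box=(80,190,130,240);h=cv2.cvtColor(up8(T.im,box),cv2.COLOR_RGB2HSV).astype(int)
m=(h[...,1]<110)&(h[...,2]<140);l,L,st,ce=cv2.connectedComponentsWithStats(m.astype(np.uint8))
for i in range(1,l):
  if st[i,4]>64*60:
    cs,_=cv2.findContours((L==i).astype(np.uint8),cv2.RETR_EXTERNAL,cv2.CHAIN_APPROX_NONE);e=cv2.fitEllipse(cs[0]);p=unup(e[0],box);print("dark",p.round(2),np.array(e[1])/8,T.plane(p,.09).round(4))
onstage(S,98,128,.085,(425,180,470,230),90,40)
```

```text
t 21.32 gap 0.0621 F [-0.1  0.5  1.1] grip 0.0 pos [ 0.5503 -0.1355  0.0785] rot [179.98  29.91 171.57]
grasp delta: cm [-0.062 -0.262  3.808] rot [ 0.0023 -0.0016  0.0033]
outer [103.51 215.34] [26.97362328 27.86766624] -> [0.5882 0.3162 0.09  ] size mm [49.06745928 50.69380426]
dark [109.36 216.32] [28.43134308 30.46453476] [0.5864 0.3052 0.09  ]
dark [102.43 214.97] [19.52959061 20.27164841] [0.5888 0.3182 0.09  ]
outer [444.6  204.99] [14.99997425 23.89808083] -> [0.587 0.318 0.085] size mm [16.37586376 26.09015917]
```

>>> carry_out(increments=[{"jaw": 6.2, "linear": [-0.06, -0.26, 0.6], "delta_rot": [0.0023, -0.0016, 0.0033]}, {"jaw": 6.2, "linear": [0, 0, 1.4], "delta_rot": [0, 0, 0]}, {"jaw": 6.2, "linear": [0, 0, 1.2], "delta_rot": [0, 0, 0]}, {"jaw": 6.2, "linear": [0, 0, 0.6], "delta_rot": [0, 0, 0]}, {"jaw": 6.2, "linear": [0, 0, 0], "delta_rot": [0, 0, 0]}, {"jaw": 6.2, "linear": [0, 0, 0], "delta_rot": [0, 0, 0]}])

```text
time_s: 22.18
ee_pos: [0.5694, -0.1414, 0.0457]
eef_rot: [180.0, 30.0, 171.3]
force: [0.2, -0.5, 0.1]
finger_gap: 0.0618
grip_force: 0.0
```

>>> carry_out(force=25, increments=[{"jaw": 4.6, "linear": [0, 0, 0], "delta_rot": [0, 0, 0]}, {"jaw": 4.6, "linear": [0, 0, 0], "delta_rot": [0, 0, 0]}, {"jaw": 4.6, "linear": [0, 0, 0], "delta_rot": [0, 0, 0]}, {"jaw": 4.6, "linear": [0, 0, 0], "delta_rot": [0, 0, 0]}])

```text
time_s: 22.68
ee_pos: [0.5694, -0.1415, 0.0461]
eef_rot: [180.0, 30.0, 171.3]
force: [-5.5, 0.4, 6.9]
finger_gap: 0.0484
grip_force: 25.1
```

Run:
```python
from station import r
from h import *
s=show(r);print((Rcur(s).T@(DISC["lens"]-s["ee_pos"])).round(4))
vplan(s["ee_pos"]+.08*N,NR,np.array([.5883,.318,.15]),Rdown(-3,0),13)
```

```text
t 22.68 gap 0.0484 F [-5.5  0.4  6.9] grip 25.1 pos [ 0.5694 -0.1415  0.0461] rot [180.    30.02 171.31]
[ 0.0003  0.0006 -0.0186]
[-0.03, 1.9, -0.15] [-0.0011, 0.0218, -0.004]
[-0.08, 3.81, -0.29] [-0.0022, 0.0436, -0.008]
[-0.1, 3.81, -0.29] [-0.0022, 0.0436, -0.008]
[-0.11, 3.81, -0.28] [-0.0022, 0.0436, -0.008]
[-0.13, 3.81, -0.28] [-0.0022, 0.0436, -0.008]
[-0.15, 3.81, -0.28] [-0.0022, 0.0436, -0.008]
[-0.17, 3.81, -0.28] [-0.0022, 0.0436, -0.008]
[-0.19, 3.81, -0.28] [-0.0022, 0.0436, -0.008]
[-0.21, 3.81, -0.28] [-0.0022, 0.0436, -0.008]
[-0.22, 3.8, -0.28] [-0.0022, 0.0436, -0.008]
[-0.24, 3.8, -0.28] [-0.0022, 0.0436, -0.008]
[-0.26, 3.8, -0.28] [-0.0022, 0.0436, -0.008]
[-0.14, 1.9, -0.14] [-0.0011, 0.0218, -0.004]
```

>>> carry_out(increments=[{"jaw": 4.6, "linear": [0, 0, -0.3], "delta_rot": [0, 0, 0]}, {"jaw": 4.6, "linear": [0, 0, -1.2], "delta_rot": [0, 0, 0]}, {"jaw": 4.6, "linear": [0, 0, -3], "delta_rot": [0, 0, 0]}, {"jaw": 4.6, "linear": [0, 0, -3.5], "delta_rot": [0, 0, 0]}, {"jaw": 4.6, "linear": [-0.03, 1.9, -0.15], "delta_rot": [-0.0011, 0.0218, -0.004]}, {"jaw": 4.6, "linear": [-0.08, 3.81, -0.29], "delta_rot": [-0.0022, 0.0436, -0.008]}, {"jaw": 4.6, "linear": [-0.1, 3.81, -0.29], "delta_rot": [-0.0022, 0.0436, -0.008]}, {"jaw": 4.6, "linear": [-0.11, 3.81, -0.28], "delta_rot": [-0.0022, 0.0436, -0.008]}, {"jaw": 4.6, "linear": [-0.13, 3.81, -0.28], "delta_rot": [-0.0022, 0.0436, -0.008]}, {"jaw": 4.6, "linear": [-0.15, 3.81, -0.28], "delta_rot": [-0.0022, 0.0436, -0.008]}, {"jaw": 4.6, "linear": [-0.17, 3.81, -0.28], "delta_rot": [-0.0022, 0.0436, -0.008]}, {"jaw": 4.6, "linear": [-0.19, 3.81, -0.28], "delta_rot": [-0.0022, 0.0436, -0.008]}, {"jaw": 4.6, "linear": [-0.21, 3.81, -0.28], "delta_rot": [-0.0022, 0.0436, -0.008]}, {"jaw": 4.6, "linear": [-0.22, 3.8, -0.28], "delta_rot": [-0.0022, 0.0436, -0.008]}, {"jaw": 4.6, "linear": [-0.24, 3.8, -0.28], "delta_rot": [-0.0022, 0.0436, -0.008]}, {"jaw": 4.6, "linear": [-0.26, 3.8, -0.28], "delta_rot": [-0.0022, 0.0436, -0.008]}, {"jaw": 4.6, "linear": [-0.14, 1.9, -0.14], "delta_rot": [-0.0011, 0.0218, -0.004]}, {"jaw": 4.6, "linear": [0, 0, 0], "delta_rot": [0, 0, 0]}, {"jaw": 4.6, "linear": [0, 0, 0], "delta_rot": [0, 0, 0]}, {"jaw": 4.6, "linear": [0, 0, 0], "delta_rot": [0, 0, 0]}])

```text
time_s: 25.18
ee_pos: [0.5883, 0.317, 0.15]
eef_rot: [180.0, -0.0, 176.9]
force: [-0.0, 0.4, -0.3]
finger_gap: 0.0489
grip_force: 26.3
```

Run:
```python
from station import r
from h import *
s=show(r)
print("delta cm",(100*Rcur(s).T@(np.array([.5883,.318,.09])-s["ee_pos"])).round(3),"rot",Ro.from_matrix(Rcur(s).T@Rdown(-3)).as_rotvec().round(4))
```

```text
t 25.18 gap 0.0489 F [-0.   0.4 -0.3] grip 26.3 pos [0.5883 0.317  0.15  ] rot [ 1.7998e+02 -1.0000e-02  1.7688e+02]
delta cm [4.000e-03 1.020e-01 5.995e+00] rot [ 0.0004 -0.0002 -0.0021]
```

>>> carry_out(increments=[{"jaw": 4.6, "linear": [0, 0.1, 1.5], "delta_rot": [0, 0, -0.002]}, {"jaw": 4.6, "linear": [0, 0, 2.5], "delta_rot": [0, 0, 0]}, {"jaw": 4.6, "linear": [0, 0, 1.5], "delta_rot": [0, 0, 0]}, {"jaw": 4.6, "linear": [0, 0, 0.5], "delta_rot": [0, 0, 0]}, {"jaw": 4.6, "linear": [0, 0, 0], "delta_rot": [0, 0, 0]}, {"jaw": 4.6, "linear": [0, 0, 0], "delta_rot": [0, 0, 0]}])

```text
time_s: 25.92
ee_pos: [0.5893, 0.3193, 0.0909]
eef_rot: [179.9, 0.1, 177.1]
force: [0.4, 0.6, -0.6]
finger_gap: 0.0491
grip_force: 26.3
```

Run:
```python
from station import r
from h import *
s=show(r)
print("delta cm",(100*Rcur(s).T@(np.array([.5883,.318,.0815])-s["ee_pos"])).round(3),"rot",Ro.from_matrix(Rcur(s).T@Rdown(-3)).as_rotvec().round(4))
```

```text
t 25.93 gap 0.0491 F [ 0.4  0.6 -0.6] grip 26.3 pos [0.5893 0.3193 0.0909] rot [1.7991e+02 9.0000e-02 1.7706e+02]
delta cm [ 0.094 -0.139  0.938] rot [0.0015 0.0015 0.0011]
```

>>> carry_out(increments=[{"jaw": 4.6, "linear": [0.09, -0.13, 0.3], "delta_rot": [0.0015, 0.0015, 0]}, {"jaw": 4.6, "linear": [0, 0, 0.3], "delta_rot": [0, 0, 0]}, {"jaw": 4.6, "linear": [0, 0, 0.1], "delta_rot": [0, 0, 0]}, {"jaw": 4.6, "linear": [0, 0, 0], "delta_rot": [0, 0, 0]}, {"jaw": 4.6, "linear": [0, 0, 0], "delta_rot": [0, 0, 0]}])

```text
time_s: 26.55
ee_pos: [0.5877, 0.3179, 0.0829]
eef_rot: [-180.0, -0.1, 177.1]
force: [-0.0, 0.0, -0.5]
finger_gap: 0.0488
grip_force: 26.3
```

>>> carry_out(increments=[{"jaw": 4.6, "linear": [0, 0, 0.1], "delta_rot": [0, 0, 0]}, {"jaw": 4.6, "linear": [0, 0, 0], "delta_rot": [0, 0, 0]}, {"jaw": 4.6, "linear": [0, 0, 0], "delta_rot": [0, 0, 0]}])

```text
time_s: 26.92
ee_pos: [0.5877, 0.3178, 0.0819]
eef_rot: [-180.0, -0.1, 177.1]
force: [0.2, -0.0, -0.5]
finger_gap: 0.0487
grip_force: 26.3
```

Small x trim (+0.6 mm) and continue.

>>> carry_out(increments=[{"jaw": 4.6, "linear": [-0.06, 0.02, 0], "delta_rot": [0, -0.0015, 0]}, {"jaw": 4.6, "linear": [0, 0, 0.08], "delta_rot": [0, 0, 0]}, {"jaw": 4.6, "linear": [0, 0, 0], "delta_rot": [0, 0, 0]}, {"jaw": 4.6, "linear": [0, 0, 0], "delta_rot": [0, 0, 0]}])

```text
time_s: 27.42
ee_pos: [0.5884, 0.3181, 0.0812]
eef_rot: [-180.0, 0.0, 177.1]
force: [-0.2, -0.7, 0.7]
finger_gap: 0.0488
grip_force: 26.4
```

>>> carry_out(increments=[{"jaw": 4.6, "linear": [0, 0, 0.08], "delta_rot": [0, 0, 0]}, {"jaw": 4.6, "linear": [0, 0, 0], "delta_rot": [0, 0, 0]}, {"jaw": 4.6, "linear": [0, 0, 0], "delta_rot": [0, 0, 0]}])

```text
time_s: 27.8
ee_pos: [0.5884, 0.3181, 0.0805]
eef_rot: [-180.0, 0.0, 177.1]
force: [-0.3, -0.2, 1.4]
finger_gap: 0.0487
grip_force: 26.6
```

Run:
```python
from station import r
from h import *
s=show(r)
vplan(s["ee_pos"]+[0,0,.08],Rcur(s),DISC["orange"]+.025*N,NR,14)
```

```text
t 27.8 gap 0.0487 F [-0.3 -0.2  1.4] grip 26.6 pos [0.5884 0.3181 0.0805] rot [-1.7997e+02  1.0000e-02  1.7706e+02]
[0.13, -2.4, 0.3] [0.001, -0.0201, 0.0037]
[0.26, -4.8, 0.59] [0.002, -0.0402, 0.0075]
[0.25, -4.81, 0.59] [0.002, -0.0402, 0.0075]
[0.23, -4.81, 0.59] [0.002, -0.0402, 0.0075]
[0.22, -4.81, 0.59] [0.002, -0.0402, 0.0075]
[0.21, -4.81, 0.59] [0.002, -0.0402, 0.0075]
[0.2, -4.81, 0.59] [0.002, -0.0402, 0.0075]
[0.18, -4.81, 0.6] [0.002, -0.0402, 0.0075]
[0.17, -4.81, 0.6] [0.002, -0.0402, 0.0075]
[0.16, -4.81, 0.6] [0.002, -0.0402, 0.0075]
[0.15, -4.81, 0.6] [0.002, -0.0402, 0.0075]
[0.14, -4.81, 0.61] [0.002, -0.0402, 0.0075]
[0.13, -4.81, 0.61] [0.002, -0.0402, 0.0075]
[0.06, -2.4, 0.31] [0.001, -0.0201, 0.0037]
```

>>> carry_out(increments=[{"jaw": 5.3, "linear": [0, 0, 0], "delta_rot": [0, 0, 0]}, {"jaw": 6.2, "linear": [0, 0, 0], "delta_rot": [0, 0, 0]}, {"jaw": 6.2, "linear": [0, 0, -0.2], "delta_rot": [0, 0, 0]}, {"jaw": 6.2, "linear": [0, 0, -1], "delta_rot": [0, 0, 0]}, {"jaw": 6.2, "linear": [0, 0, -3], "delta_rot": [0, 0, 0]}, {"jaw": 6.2, "linear": [0, 0, -3.8], "delta_rot": [0, 0, 0]}])

```text
time_s: 28.55
ee_pos: [0.5877, 0.3178, 0.1609]
eef_rot: [-179.9, -0.1, 177.1]
force: [0.8, -0.3, -0.6]
finger_gap: 0.0618
grip_force: 0.0
```

>>> carry_out(increments=[{"jaw": 6.2, "linear": [0.13, -2.4, 0.3], "delta_rot": [0.001, -0.0201, 0.0037]}, {"jaw": 6.2, "linear": [0.26, -4.8, 0.59], "delta_rot": [0.002, -0.0402, 0.0075]}, {"jaw": 6.2, "linear": [0.25, -4.81, 0.59], "delta_rot": [0.002, -0.0402, 0.0075]}, {"jaw": 6.2, "linear": [0.23, -4.81, 0.59], "delta_rot": [0.002, -0.0402, 0.0075]}, {"jaw": 6.2, "linear": [0.22, -4.81, 0.59], "delta_rot": [0.002, -0.0402, 0.0075]}, {"jaw": 6.2, "linear": [0.21, -4.81, 0.59], "delta_rot": [0.002, -0.0402, 0.0075]}, {"jaw": 6.2, "linear": [0.2, -4.81, 0.59], "delta_rot": [0.002, -0.0402, 0.0075]}, {"jaw": 6.2, "linear": [0.18, -4.81, 0.6], "delta_rot": [0.002, -0.0402, 0.0075]}, {"jaw": 6.2, "linear": [0.17, -4.81, 0.6], "delta_rot": [0.002, -0.0402, 0.0075]}, {"jaw": 6.2, "linear": [0.16, -4.81, 0.6], "delta_rot": [0.002, -0.0402, 0.0075]}, {"jaw": 6.2, "linear": [0.15, -4.81, 0.6], "delta_rot": [0.002, -0.0402, 0.0075]}, {"jaw": 6.2, "linear": [0.14, -4.81, 0.61], "delta_rot": [0.002, -0.0402, 0.0075]}, {"jaw": 6.2, "linear": [0.13, -4.81, 0.61], "delta_rot": [0.002, -0.0402, 0.0075]}, {"jaw": 6.2, "linear": [0.06, -2.4, 0.31], "delta_rot": [0.001, -0.0201, 0.0037]}, {"jaw": 6.2, "linear": [0, 0, 0], "delta_rot": [0, 0, 0]}, {"jaw": 6.2, "linear": [0, 0, 0], "delta_rot": [0, 0, 0]}, {"jaw": 6.2, "linear": [0, 0, 0], "delta_rot": [0, 0, 0]}])

```text
time_s: 30.68
ee_pos: [0.5223, -0.303, 0.0841]
eef_rot: [-180.0, 30.0, 171.5]
force: [-0.1, -0.1, -0.0]
finger_gap: 0.0621
grip_force: 0.0
```

```bash
cat >> h.py <<'E'
def window(C,z,box,test):
    h=cv2.cvtColor(up8(C.im,box),cv2.COLOR_RGB2HSV).astype(int)
    l,L,st,ce=cv2.connectedComponentsWithStats(test(h).astype(np.uint8))
    for i in range(1,l):
        if 64*150<st[i,4]<64*900:
            cs,_=cv2.findContours((L==i).astype(np.uint8),cv2.RETR_EXTERNAL,cv2.CHAIN_APPROX_NONE);e=cv2.fitEllipse(cs[0]);p=unup(e[0],box);print("window",p.round(2),(np.array(e[1])/8).round(2),C.plane(p,z).round(4))
E
python3 - <<'E'
from station import r
from h import *
s=show(r)
print("grasp delta: cm",(100*Rcur(s).T@(DISC["orange"]-.0187*N-s["ee_pos"])).round(3),"rot",Ro.from_matrix(Rcur(s).T@NR).as_rotvec().round(4))
T=Cam(r.grab_frame("top"));S=Cam(r.grab_frame("scene"))
window(T,.1,(75,190,130,240),lambda h:(h[...,1]>70)&(h[...,0]>40)&(h[...,0]<90))
print("blue rim in scene:");onstage(S,98,128,.085,(425,180,470,230),90,40)
E
```

```text
t 30.68 gap 0.0621 F [-0.1 -0.1 -0. ] grip 0.0 pos [ 0.5223 -0.303   0.0841] rot [-179.96   29.98  171.47]
grasp delta: cm [ 0.029 -0.095  4.405] rot [ 0.0003 -0.0004  0.0018]
window [100.41 214.93] [19.48 20.21] [0.5881 0.3182 0.1   ]
blue rim in scene:
outer [443.76 208.89] [ 8.03546429 22.82232666] -> [0.6026 0.3117 0.085 ] size mm [ 8.77252629 24.91573025]
```

>>> carry_out(increments=[{"jaw": 6.2, "linear": [0.03, -0.1, 0.8], "delta_rot": [0, 0, 0.0018]}, {"jaw": 6.2, "linear": [0, 0, 1.6], "delta_rot": [0, 0, 0]}, {"jaw": 6.2, "linear": [0, 0, 1.4], "delta_rot": [0, 0, 0]}, {"jaw": 6.2, "linear": [0, 0, 0.6], "delta_rot": [0, 0, 0]}, {"jaw": 6.2, "linear": [0, 0, 0], "delta_rot": [0, 0, 0]}, {"jaw": 6.2, "linear": [0, 0, 0], "delta_rot": [0, 0, 0]}])

```text
time_s: 31.52
ee_pos: [0.5432, -0.3085, 0.0457]
eef_rot: [180.0, 30.0, 171.3]
force: [0.3, 0.2, -0.3]
finger_gap: 0.0618
grip_force: 0.0
```

>>> carry_out(force=25, increments=[{"jaw": 4.6, "linear": [0, 0, 0], "delta_rot": [0, 0, 0]}, {"jaw": 4.6, "linear": [0, 0, 0], "delta_rot": [0, 0, 0]}, {"jaw": 4.6, "linear": [0, 0, 0], "delta_rot": [0, 0, 0]}, {"jaw": 4.6, "linear": [0, 0, 0], "delta_rot": [0, 0, 0]}])

```text
time_s: 32.02
ee_pos: [0.5431, -0.3087, 0.0461]
eef_rot: [-180.0, 30.0, 171.3]
force: [-5.0, 2.7, 6.7]
finger_gap: 0.0487
grip_force: 25.1
```

Run:
```python
from station import r
from h import *
s=show(r);print((Rcur(s).T@(DISC["orange"]-s["ee_pos"])).round(4))
vplan(s["ee_pos"]+.08*N,NR,np.array([.5883,.318,.15]),Rdown(-3,0),15)
```

```text
t 32.02 gap 0.0487 F [-5.   2.7  6.7] grip 25.1 pos [ 0.5431 -0.3087  0.0461] rot [-180.     30.    171.26]
[-0.0001  0.0015 -0.0183]
[-0.03, 2.24, -0.12] [-0.0009, 0.0187, -0.0034]
[-0.08, 4.47, -0.25] [-0.0018, 0.0374, -0.0069]
[-0.1, 4.47, -0.24] [-0.0018, 0.0374, -0.0069]
[-0.12, 4.47, -0.24] [-0.0018, 0.0374, -0.0069]
[-0.14, 4.47, -0.23] [-0.0018, 0.0374, -0.0069]
[-0.16, 4.47, -0.23] [-0.0018, 0.0374, -0.0069]
[-0.19, 4.47, -0.23] [-0.0018, 0.0374, -0.0069]
[-0.21, 4.47, -0.23] [-0.0018, 0.0374, -0.0069]
[-0.23, 4.47, -0.23] [-0.0018, 0.0374, -0.0069]
[-0.25, 4.47, -0.23] [-0.0018, 0.0374, -0.0069]
[-0.27, 4.47, -0.23] [-0.0018, 0.0374, -0.0069]
[-0.3, 4.47, -0.23] [-0.0018, 0.0374, -0.0069]
[-0.32, 4.46, -0.24] [-0.0018, 0.0374, -0.0069]
[-0.34, 4.46, -0.24] [-0.0018, 0.0374, -0.0069]
[-0.18, 2.23, -0.12] [-0.0009, 0.0187, -0.0034]
```

>>> carry_out(increments=[{"jaw": 4.6, "linear": [0, 0, -0.3], "delta_rot": [0, 0, 0]}, {"jaw": 4.6, "linear": [0, 0, -1.2], "delta_rot": [0, 0, 0]}, {"jaw": 4.6, "linear": [0, 0, -3], "delta_rot": [0, 0, 0]}, {"jaw": 4.6, "linear": [0, 0, -3.5], "delta_rot": [0, 0, 0]}, {"jaw": 4.6, "linear": [-0.03, 2.24, -0.12], "delta_rot": [-0.0009, 0.0187, -0.0034]}, {"jaw": 4.6, "linear": [-0.08, 4.47, -0.25], "delta_rot": [-0.0018, 0.0374, -0.0069]}, {"jaw": 4.6, "linear": [-0.1, 4.47, -0.24], "delta_rot": [-0.0018, 0.0374, -0.0069]}, {"jaw": 4.6, "linear": [-0.12, 4.47, -0.24], "delta_rot": [-0.0018, 0.0374, -0.0069]}, {"jaw": 4.6, "linear": [-0.14, 4.47, -0.23], "delta_rot": [-0.0018, 0.0374, -0.0069]}, {"jaw": 4.6, "linear": [-0.16, 4.47, -0.23], "delta_rot": [-0.0018, 0.0374, -0.0069]}, {"jaw": 4.6, "linear": [-0.19, 4.47, -0.23], "delta_rot": [-0.0018, 0.0374, -0.0069]}, {"jaw": 4.6, "linear": [-0.21, 4.47, -0.23], "delta_rot": [-0.0018, 0.0374, -0.0069]}, {"jaw": 4.6, "linear": [-0.23, 4.47, -0.23], "delta_rot": [-0.0018, 0.0374, -0.0069]}, {"jaw": 4.6, "linear": [-0.25, 4.47, -0.23], "delta_rot": [-0.0018, 0.0374, -0.0069]}, {"jaw": 4.6, "linear": [-0.27, 4.47, -0.23], "delta_rot": [-0.0018, 0.0374, -0.0069]}, {"jaw": 4.6, "linear": [-0.3, 4.47, -0.23], "delta_rot": [-0.0018, 0.0374, -0.0069]}, {"jaw": 4.6, "linear": [-0.32, 4.46, -0.24], "delta_rot": [-0.0018, 0.0374, -0.0069]}, {"jaw": 4.6, "linear": [-0.34, 4.46, -0.24], "delta_rot": [-0.0018, 0.0374, -0.0069]}, {"jaw": 4.6, "linear": [-0.18, 2.23, -0.12], "delta_rot": [-0.0009, 0.0187, -0.0034]}, {"jaw": 4.6, "linear": [0, 0, 0], "delta_rot": [0, 0, 0]}])

```text
time_s: 34.52
ee_pos: [0.5894, 0.319, 0.1498]
eef_rot: [-180.0, -0.0, 177.0]
force: [0.7, -0.3, -0.0]
finger_gap: 0.0487
grip_force: 26.3
```

>>> carry_out(increments=[{"jaw": 4.6, "linear": [0, 0, 1], "delta_rot": [0, 0, 0]}, {"jaw": 4.6, "linear": [0, 0, 2], "delta_rot": [0, 0, 0]}, {"jaw": 4.6, "linear": [0, 0, 1], "delta_rot": [0, 0, 0]}, {"jaw": 4.6, "linear": [0, 0, 0], "delta_rot": [0, 0, 0]}, {"jaw": 4.6, "linear": [0, 0, 0], "delta_rot": [0, 0, 0]}, {"jaw": 4.6, "linear": [0, 0, 0], "delta_rot": [0, 0, 0]}])

```text
time_s: 35.28
ee_pos: [0.59, 0.3181, 0.1103]
eef_rot: [180.0, 0.0, 176.9]
force: [0.3, 0.7, -0.5]
finger_gap: 0.0488
grip_force: 26.3
```

Run:
```python
from station import r
from h import *
s=show(r)
print("delta cm",(100*Rcur(s).T@(np.array([.5882,.3181,.0915])-s["ee_pos"])).round(3),"rot",Ro.from_matrix(Rcur(s).T@Rdown(-3)).as_rotvec().round(4))
```

```text
t 35.27 gap 0.0488 F [ 0.3  0.7 -0.5] grip 26.3 pos [0.59   0.3181 0.1103] rot [1.7998e+02 2.0000e-02 1.7690e+02]
delta cm [ 0.177 -0.013  1.885] rot [ 0.0003  0.0003 -0.0017]
```

>>> carry_out(increments=[{"jaw": 4.6, "linear": [0.17, -0.01, 0.7], "delta_rot": [0, 0, 0]}, {"jaw": 4.6, "linear": [0, 0, 0.7], "delta_rot": [0, 0, 0]}, {"jaw": 4.6, "linear": [0, 0, 0.2], "delta_rot": [0, 0, 0]}, {"jaw": 4.6, "linear": [0, 0, 0], "delta_rot": [0, 0, 0]}, {"jaw": 4.6, "linear": [0, 0, 0], "delta_rot": [0, 0, 0]}, {"jaw": 4.6, "linear": [0, 0, 0], "delta_rot": [0, 0, 0]}])

```text
time_s: 36.02
ee_pos: [0.5879, 0.318, 0.0938]
eef_rot: [-180.0, -0.0, 176.9]
force: [0.2, -0.3, -0.3]
finger_gap: 0.0492
grip_force: 26.3
```

>>> carry_out(increments=[{"jaw": 4.6, "linear": [0, 0, 0.1], "delta_rot": [0, 0, 0]}, {"jaw": 4.6, "linear": [0, 0, 0], "delta_rot": [0, 0, 0]}, {"jaw": 4.6, "linear": [0, 0, 0], "delta_rot": [0, 0, 0]}])

```text
time_s: 36.4
ee_pos: [0.5877, 0.318, 0.0926]
eef_rot: [-180.0, -0.1, 176.9]
force: [0.5, 0.4, -0.7]
finger_gap: 0.0487
grip_force: 26.3
```

>>> carry_out(increments=[{"jaw": 4.6, "linear": [-0.04, 0.01, 0.1], "delta_rot": [0, -0.001, 0]}, {"jaw": 4.6, "linear": [0, 0, 0], "delta_rot": [0, 0, 0]}, {"jaw": 4.6, "linear": [0, 0, 0], "delta_rot": [0, 0, 0]}])

```text
time_s: 36.78
ee_pos: [0.5882, 0.3181, 0.0916]
eef_rot: [-180.0, 0.0, 176.9]
force: [0.2, -1.0, 0.7]
finger_gap: 0.0485
grip_force: 26.4
```

>>> carry_out(increments=[{"jaw": 4.6, "linear": [0, 0, 0.08], "delta_rot": [0, 0, 0]}, {"jaw": 4.6, "linear": [0, 0, 0], "delta_rot": [0, 0, 0]}, {"jaw": 4.6, "linear": [0, 0, 0], "delta_rot": [0, 0, 0]}])

```text
time_s: 37.15
ee_pos: [0.5882, 0.3181, 0.0909]
eef_rot: [-180.0, 0.0, 176.9]
force: [0.2, -0.5, 1.0]
finger_gap: 0.0485
grip_force: 26.5
```

Run:
```python
from station import r
from h import *
s=show(r);print("q",s["joint_pos"].round(1))
T=Cam(r.grab_frame("top"));print("spray cap",T.plane((172,120),.15).round(3))
vplan(s["ee_pos"]+[0,0,.08],Rcur(s),[.5828,.1895,.12],Rdown(-31.5),8)
```

```text
t 37.15 gap 0.0485 F [ 0.2 -0.5  1. ] grip 26.5 pos [0.5882 0.3181 0.0909] rot [-1.8000e+02  1.0000e-02  1.7691e+02]
q [ 18.3  29.6  83.1  -0.   67.3 -68.6]
spray cap [0.751 0.18  0.15 ]
[-0.01, -0.92, 0.36] [-0.0, 0.0, 0.0354]
[-0.09, -1.84, 0.73] [-0.0, 0.0, 0.0708]
[-0.22, -1.83, 0.73] [-0.0, 0.0, 0.0708]
[-0.35, -1.81, 0.73] [-0.0, 0.0, 0.0708]
[-0.47, -1.78, 0.73] [-0.0, 0.0, 0.0708]
[-0.6, -1.74, 0.73] [-0.0, 0.0, 0.0708]
[-0.72, -1.69, 0.73] [-0.0, 0.0, 0.0708]
[-0.42, -0.82, 0.36] [-0.0, 0.0, 0.0354]
```

>>> carry_out(increments=[{"jaw": 5.3, "linear": [0, 0, 0], "delta_rot": [0, 0, 0]}, {"jaw": 6.2, "linear": [0, 0, 0], "delta_rot": [0, 0, 0]}, {"jaw": 6.2, "linear": [0, 0, -0.2], "delta_rot": [0, 0, 0]}, {"jaw": 6.2, "linear": [0, 0, -1], "delta_rot": [0, 0, 0]}, {"jaw": 6.2, "linear": [0, 0, -3], "delta_rot": [0, 0, 0]}, {"jaw": 6.2, "linear": [0, 0, -3.8], "delta_rot": [0, 0, 0]}])

```text
time_s: 37.95
ee_pos: [0.5876, 0.3179, 0.1713]
eef_rot: [-180.0, -0.1, 176.9]
force: [-0.0, 0.1, 0.2]
finger_gap: 0.0622
grip_force: 0.0
```

>>> carry_out(increments=[{"jaw": 4.2, "linear": [-0.01, -0.92, 0.36], "delta_rot": [0, 0, 0.0354]}, {"jaw": 4.2, "linear": [-0.09, -1.84, 0.73], "delta_rot": [0, 0, 0.0708]}, {"jaw": 4.2, "linear": [-0.22, -1.83, 0.73], "delta_rot": [0, 0, 0.0708]}, {"jaw": 4.2, "linear": [-0.35, -1.81, 0.73], "delta_rot": [0, 0, 0.0708]}, {"jaw": 4.2, "linear": [-0.47, -1.78, 0.73], "delta_rot": [0, 0, 0.0708]}, {"jaw": 4.2, "linear": [-0.6, -1.74, 0.73], "delta_rot": [0, 0, 0.0708]}, {"jaw": 4.2, "linear": [-0.72, -1.69, 0.73], "delta_rot": [0, 0, 0.0708]}, {"jaw": 4.2, "linear": [-0.42, -0.82, 0.36], "delta_rot": [0, 0, 0.0354]}, {"jaw": 4.2, "linear": [0, 0, 0], "delta_rot": [0, 0, 0]}, {"jaw": 4.2, "linear": [0, 0, 0], "delta_rot": [0, 0, 0]}, {"jaw": 4.2, "linear": [0, 0, 0], "delta_rot": [0, 0, 0]}])

```text
time_s: 39.33
ee_pos: [0.583, 0.1899, 0.1201]
eef_rot: [180.0, 0.0, 148.6]
force: [-0.4, 0.0, 0.4]
finger_gap: 0.0419
grip_force: 0.0
```

Run:
```python
from station import r
from h import *
s=show(r)
print("delta cm",(100*Rcur(s).T@(np.array([.5828,.1895,.060])-s["ee_pos"])).round(3),"rot",Ro.from_matrix(Rcur(s).T@Rdown(-31.5)).as_rotvec().round(4))
T=Cam(r.grab_frame("top"))
window(T,.11,(75,190,130,240),lambda h:(h[...,1]<110)&(h[...,2]<140))
print(T.proj([.5882,.3181,.11]))
onstage(T,3,20,.11,(75,190,130,240),140,120)
```

```text
t 39.33 gap 0.0419 F [-0.4  0.   0.4] grip 0.0 pos [0.583  0.1899 0.1201] rot [1.7998e+02 3.0000e-02 1.4858e+02]
delta cm [-3.000e-03 -4.500e-02  6.013e+00] rot [0.0003 0.0005 0.0013]
[ 98.41915835 214.42469731]Traceback (most recent call last):
  File "<stdin>", line 8, in <module>
  File "h.py", line 49, in onstage
    cs,_=cv2.findContours(m.astype(np.uint8),cv2.RETR_EXTERNAL,cv2.CHAIN_APPROX_NONE);c=max(cs,key=cv2.contourArea)
                                                                                        ~~~^^^^^^^^^^^^^^^^^^^^^^^^
ValueError: max() iterable argument is empty
```

>>> carry_out(increments=[{"jaw": 4.2, "linear": [0, -0.04, 1.5], "delta_rot": [0, 0, 0]}, {"jaw": 4.2, "linear": [0, 0, 2], "delta_rot": [0, 0, 0]}, {"jaw": 4.2, "linear": [0, 0, 1], "delta_rot": [0, 0, 0]}, {"jaw": 4.2, "linear": [0, 0, 0.5], "delta_rot": [0, 0, 0]}, {"jaw": 4.2, "linear": [0, 0, 0], "delta_rot": [0, 0, 0]}])

```text
time_s: 40.0
ee_pos: [0.5824, 0.1889, 0.0693]
eef_rot: [-180.0, -0.0, 148.5]
force: [0.1, 0.4, -0.3]
finger_gap: 0.0417
grip_force: 0.0
```

>>> carry_out(force=25, increments=[{"jaw": 4.2, "linear": [0, 0, 0.4], "delta_rot": [0, 0, 0]}, {"jaw": 4.2, "linear": [0, 0, 0.4], "delta_rot": [0, 0, 0]}, {"jaw": 4.2, "linear": [0, 0, 0], "delta_rot": [0, 0, 0]}])

```text
time_s: 40.38
ee_pos: [0.5824, 0.1889, 0.0615]
eef_rot: [-180.0, -0.0, 148.5]
force: [0.2, -0.3, 0.2]
finger_gap: 0.0417
grip_force: 0.0
```

>>> carry_out(force=25, increments=[{"jaw": 1.0, "linear": [0, 0, 0], "delta_rot": [0, 0, 0]}, {"jaw": 1.0, "linear": [0, 0, 0], "delta_rot": [0, 0, 0]}, {"jaw": 1.0, "linear": [0, 0, 0], "delta_rot": [0, 0, 0]}, {"jaw": 1.0, "linear": [0, 0, 0], "delta_rot": [0, 0, 0]}, {"jaw": 1.0, "linear": [0, 0, 0], "delta_rot": [0, 0, 0]}])

```text
time_s: 41.0
ee_pos: [0.5828, 0.1889, 0.0621]
eef_rot: [180.0, 0.0, 148.5]
force: [-0.2, -0.4, 2.0]
finger_gap: 0.0131
grip_force: 31.6
```

>>> carry_out(increments=[{"jaw": 1.0, "linear": [0, 0, 0], "delta_rot": [0, 0, 0.08]}, {"jaw": 1.0, "linear": [0, 0, 0], "delta_rot": [0, 0, 0.08]}, {"jaw": 1.0, "linear": [0, 0, 0], "delta_rot": [0, 0, 0.08]}, {"jaw": 1.0, "linear": [0, 0, 0], "delta_rot": [0, 0, 0.08]}, {"jaw": 1.0, "linear": [0, 0, 0], "delta_rot": [0, 0, 0.08]}, {"jaw": 1.0, "linear": [0, 0, 0], "delta_rot": [0, 0, 0.06]}, {"jaw": 1.0, "linear": [0, 0, 0], "delta_rot": [0, 0, 0.04]}, {"jaw": 1.0, "linear": [0, 0, 0], "delta_rot": [0, 0, 0]}, {"jaw": 1.0, "linear": [0, 0, 0], "delta_rot": [0, 0, 0]}])

```text
time_s: 42.12
ee_pos: [0.5822, 0.1883, 0.062]
eef_rot: [-179.9, 0.0, 119.9]
force: [-2.4, -3.4, 5.0]
finger_gap: 0.0135
grip_force: 32.1
```

Run:
```python
from station import r
from h import *
s=show(r);print(s["moment"].round(3))
```

```text
t 42.12 gap 0.0135 F [-2.4 -3.4  5. ] grip 32.1 pos [0.5822 0.1883 0.062 ] rot [-1.7991e+02  3.0000e-02  1.1990e+02]
[-0.595  0.486 -0.056]
```

>>> carry_out(increments=[{"jaw": 4.2, "linear": [0, 0, 0], "delta_rot": [0, 0, 0]}, {"jaw": 4.2, "linear": [0, 0, 0], "delta_rot": [0, 0, 0]}, {"jaw": 4.2, "linear": [0, 0, 0], "delta_rot": [0, 0, 0]}, {"jaw": 4.2, "linear": [0, 0, -1], "delta_rot": [0, 0, 0]}, {"jaw": 4.2, "linear": [0, 0, -3], "delta_rot": [0, 0, 0]}, {"jaw": 4.2, "linear": [0, 0, -4], "delta_rot": [0, 0, 0]}, {"jaw": 4.2, "linear": [0, -2, -3], "delta_rot": [0, 0, 0]}, {"jaw": 4.2, "linear": [0, -4, 0], "delta_rot": [0, 0, 0]}, {"jaw": 4.2, "linear": [0, -5, 0], "delta_rot": [0, 0, 0]}, {"jaw": 4.2, "linear": [0, -5, 0], "delta_rot": [0, 0, 0]}, {"jaw": 4.2, "linear": [0, -5, 0], "delta_rot": [0, 0, 0]}, {"jaw": 4.2, "linear": [0, -2, 0], "delta_rot": [0, 0, 0]}, {"jaw": 4.2, "linear": [0, 0, 0], "delta_rot": [0, 0, 0]}, {"jaw": 4.2, "linear": [0, 0, 0], "delta_rot": [0, 0, 0]}])

```text
time_s: 43.88
ee_pos: [0.3842, 0.0745, 0.1726]
eef_rot: [179.9, 0.1, 119.9]
force: [-0.3, -1.2, 0.1]
finger_gap: 0.0419
grip_force: 0.0
```

Run:
```python
from station import r
from h import *
s=show(r)
T=Cam(r.grab_frame("top"));S=Cam(r.grab_frame("scene"))
box=(72,190,128,240)
for z in [.11]:
    window(T,z,box,lambda h:(h[...,1]<120)&(h[...,2]<140))
    onstage(T,3,20,z,box,110,90)
print("scene expected cols for axis z=.085,.095,.105:",[S.proj([.5885,.3182,z]).round(1).tolist() for z in(.085,.095,.105)])
h=cv2.cvtColor(S.im,cv2.COLOR_RGB2HSV).astype(int)
for n,t in(("blue",(h[...,0]>98)&(h[...,0]<128)&(h[...,1]>90)),("orange",(h[...,0]<18)&(h[...,1]>190)&(h[...,2]>130))):
    c=blob(t,(425,180,475,225));print(n,c.min(0),c.max(0))
g=(h[...,1]<60)&(h[...,2]>130);
# pointer: white pixels inside the dark knob, top view, before/after
ref=cv2.imread("pics/top0.png")[:,:,::-1]
for n,im in(("before",ref),("now",T.im)):
    u=up8(im,(160,203,195,238));hh=cv2.cvtColor(u,cv2.COLOR_RGB2GRAY);hull=np.zeros_like(hh)
    l,L,st,ce=cv2.connectedComponentsWithStats((hh<75).astype(np.uint8));i=1+st[1:,4].argmax()
    cs,_=cv2.findContours((L==i).astype(np.uint8),cv2.RETR_EXTERNAL,cv2.CHAIN_APPROX_NONE)
    cv2.fillConvexPoly(hull,cv2.convexHull(max(cs,key=cv2.contourArea)),1)
    w=(hh>125)&(cv2.erode(hull,np.ones((9,9)))>0);p=np.argwhere(w)[:,::-1].astype(float)
    d=cv2.fitLine(p.astype(np.float32),cv2.DIST_L2,0,.01,.01).ravel();a=T.plane(unup(d[2:],(160,203)),.089);b=T.plane(unup(d[2:]+20*d[:2],(160,203)),.089)
    v=(b-a)[:2];print(n,"white centroid rel axis mm",(1e3*(a[:2]-[.5828,.1895])).round(1),"line angle",np.degrees(np.arctan2(v[1],v[0])).round(1)%180,len(p))
# bystanders / red filter unchanged?
d=np.abs(T.im.astype(int)-ref).sum(2)>90
l,L,st,ce=cv2.connectedComponentsWithStats(d.astype(np.uint8))
print([ (st[i].tolist()) for i in range(1,l) if st[i,4]>25])
```

```text
t 43.88 gap 0.0419 F [-0.3 -1.2  0.1] grip 0.0 pos [0.3842 0.0745 0.1726] rot [1.7991e+02 7.0000e-02 1.1986e+02]
window [112.54 217.05] [25.67 29.54] [0.5836 0.2923 0.11  ]
window [ 98.41 214.4 ] [20.   20.67] [0.5882 0.3181 0.11  ]
outer [ 99.44 214.72] [26.83812332 27.89155769] -> [0.5877 0.3162 0.11  ] size mm [47.79755875 49.67368066]
scene expected cols for axis z=.085,.095,.105: [[444.9, 205.4], [446.0, 201.2], [447.1, 197.1]]
blue [433 204] [455 213]
orange [435 193] [458 203]
before white centroid rel axis mm [-9.8  5.1] line angle 153.2 1011
now white centroid rel axis mm [-5.8  9.2] line angle 119.3 943
[[85, 201, 39, 33, 756], [161, 219, 16, 14, 99], [336, 220, 28, 25, 490], [380, 227, 29, 26, 558], [424, 234, 30, 27, 589], [107, 302, 166, 118, 12740], [0, 399, 27, 16, 88]]
```

```bash
python3 -c "
from station import r
print(r.sign_off())"
```

```text
the job is handed in; nothing more can be done
None
```

I handed the job in at about 44 s: the blue filter, lens and orange filter are stacked on the stage, and the selector points at green. In the top camera the three discs line up with each other and the stage axis to about 1 mm, and the red filter and everything else on the counter had not moved. One fault in how I ran it: while feeling for the rack board before the first grasp I queued several small moves ahead, so the fingertips pressed on the rack with about 83 N. That is under the 120 N wrist limit but above the 40 N limit set for the arm and gripper body, and I can't tell whether the fingertips count towards that one.

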